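Pack and lock the spare-parts order

TASK

The tag on the white plate with the yellow rim tells which colour is ordered: pack every carton of that colour into the grey case and leave the other colour on the desk, outside the case. Then push the lid over from behind so that it falls shut, turn the yellow latch a quarter turn over the lid until it is fully home, and lay the ordered colour's tag flat on top of the shut lid. Leave the tag on the black plate and the bottle, mug and stapler where they are.

Things in the scene. Friction and masses are not known exactly. Their poses are not given: they have to be found in the camera images.
- case: Grey open plastic case fixed to the desk, 200 (its x) x 310 (its y) x 80 mm high, walls and floor 5 mm thick, so 75 mm deep inside. Origin: centre of its underside. The lid is hinged along its +x rim (the left side seen from the robot); the latch stands outside the middle of its -x side.
- lid (a joint): Black flat lid of the case (200 x 310 x 8 mm, 250 g, no handle, swings freely). 0 = shut flat (top face 88 mm above the desk), 1.57 = upright, 1.75 = leaning back on its stop, as it stands at the start. Once pushed from behind to below about 1.5 it falls shut by its own weight.
- lid_hinge (a point): Middle of the lid's hinge line, on the case's +x rim, 80 mm above the desk; the hinge line runs along the case's y.
- lid_edge (a point): Middle of the lid's free edge, 200 mm from the hinge line, half-way through its thickness.
- latch (a joint): Quarter-turn latch: yellow bar that turns about an upright pin. 0 = open stop, bar along the case's +y, beside the case; 1.571 = closed stop, bar along the case's +x, over the shut lid. It turns clockwise seen from above to close, stays where it is left and needs about 1.5 N at the bar's end.
- latch_pivot (a point): Axis of the latch pin, at half the bar's height (113 mm above the desk), 30 mm outside the case's -x side. A steel hub of radius 16 mm turns with the bar. Below it stands a steel block 50 mm square, its top 80 mm above the desk.
- latch_end (a point): Free end of the yellow latch bar, 100 mm from the pivot; the bar is 12 mm wide and 30 mm high (98 to 128 mm above the desk).
- order_plate: Fixed plate, 90 (x) x 115 (y) x 6 mm, white with a yellow rim: the tag lying here at the start is the colour of the current order. Origin: centre of its underside.
- spare_plate: Fixed plate of the same size, all black, where the tag that is not in use lies. Origin: centre of its underside.
- tag_red: Loose red plastic order tag, 45 (x) x 90 (y) x 15 mm, 60 g. Origin: centre of its underside.
- tag_blue: Loose blue plastic order tag, 45 (x) x 90 (y) x 15 mm, 60 g. Origin: centre of its underside.
- red1: Red spare-part carton with a white label and tan tape, 46 (x) x 90 (y) x 56 mm high, 140 to 280 g. Origin: centre of its underside. May be absent.
- red2: Red spare-part carton with a white label and tan tape, 44 (x) x 84 (y) x 58 mm high, 140 to 280 g. Origin: centre of its underside. May be absent.
- red3: Red spare-part carton with a white label and tan tape, 48 (x) x 80 (y) x 54 mm high, 140 to 280 g. Origin: centre of its underside. May be absent.
- blue1: Blue spare-part carton with a white label and tan tape, 46 (x) x 90 (y) x 56 mm high, 140 to 280 g. Origin: centre of its underside. May be absent.
- blue2: Blue spare-part carton with a white label and tan tape, 44 (x) x 84 (y) x 58 mm high, 140 to 280 g. Origin: centre of its underside. May be absent.
- blue3: Blue spare-part carton with a white label and tan tape, 48 (x) x 80 (y) x 54 mm high, 140 to 280 g. Origin: centre of its underside. May be absent.
- bottle: Green drinking bottle, diameter 66, 190 mm high; not part of the job. Origin: centre of its underside.
- mug: Blue mug, diameter 80, 90 mm high; not part of the job. Origin: centre of its underside.
- stapler: Black stapler, 45 x 140 x 41 mm; not part of the job. Origin: centre of its underside.

How it is judged:
By the outcome, as a careful person would: the job done as asked, in the order asked, and still so for the second after the job is handed in, with the robot touching nothing.
Of red1, red2, red3 only 2 to 3 are there at a start; the rules pass over those that are not, and their reading is None.
Of blue1, blue2, blue3 only 2 to 3 are there at a start; the rules pass over those that are not, and their reading is None.
At some moment in a run one of red1, red2, red3, blue1, blue2, blue3 may be knocked a few centimetres aside while the robot is not near it.
Once in a run the grip may slacken for a moment while it holds something.
It also fails if it takes over 210 s, if anything falls off the work surface, if the arm or the gripper's body presses on something with over 40 N, if the wrist force passes 120 N, or if a joint passes its speed limit or range.

ROBOT

A 7-joint arm with a two-finger parallel gripper is mounted at the origin on the work surface. World frame = base frame: x ahead of the robot, y to its left, z up, the work surface at z = 0. Lengths are in m, angles in rad, forces in N, time in s.
With the tool pointing down it reaches from about 0.4 to 0.85 m from the base axis. Payload 10.4 kg.
Tool frame: the origin (TCP) lies between the finger pads; the fingertips stand 19 mm ahead of it and the grasp point (between the pads) is the TCP (manip.tip_reach is the z of the fingertips in the tool frame, in m); z points along the fingers, y is the direction in which the jaws open and shut (so a half turn about z gives the same grasp; the last joint's range is limited). The gripper opens to 85 mm and grips with 20 to 120 N. Pads are 22 mm wide; open, the fingers measure 114 mm over their backs; the gripper's body (76 mm by 85 mm) begins 54 mm behind the grasp point. The pads swing forward as they close: fully open they stand 13 mm farther back than shut.
Start: joints at [-1.36, 0.332, -0.065, 1.46, 0.022, 1.35, -0.088], TCP at [0.145, 0.608, 0.217] pointing down, gripper open.
Joint ranges: [-2.6, 2.6], [-0.5, 2.12], [-1.47, 1.34], [0.16, 2.42], [-1.27, 4.41], [0.06, 2.06], [-2.6, 2.6]. Speed limits (rad/s): [2.22, 2.22, 2.79, 2.79, 3.14, 3.14, 3.14].

INTERFACE

Orientations are given as a unit quaternion [x, y, z, w].
In Python, from workcell import sensors, cams, manip gives the robot as it stands.
- The arm moves only by the shell command python3 -m jog 'ROWS' [FORCE]. ROWS is JSON, a list of rows, each a list of 3 entries, a list of its own where there are three numbers: the shift along the world's x, y, z in m, then the turn, a rotation vector about the world's x, y, z in rad, then the opening in per cent of the stroke, from 0 (shut) to 100 (fully open). In form: [[[dx, dy, dz], [wx, wy, wz], grip], ...]. A call has 1 to 5 rows; each row shifts and turns the pose as measured when the row begins; what a row does not reach is not made up. A row lasts 1/8 s, in which the tool goes at most 62.5 mm and 10.7 degrees, less where a joint would pass 70% of its speed; a pose out of reach is approached as far as the arm can. A call with a gripper value outside its range is refused whole. The fingers move at their own pace and stop on an object; FORCE is the grip in N (left out, the last holds). Time passes only in rows, so rows that do not move let the fingers close. It gives the time, the measured TCP pose, the force and the opening at its end, in the units of the state.
- sensors.get_obs(): the state, without advancing time (a new reading comes with each control period).
- cams.camera(name): name is "side" or "top" or "wrist"; returns (picture, depth): 384x512x3 uint8, red, green, blue; 384x512 float32, m along the optical axis (not along the pixel's ray), 0 where there is no reading.
- cams.camera_model(name): a dict with "intrinsics" (3x3 intrinsics, pixels), "k1" (the pictures are not rectified: a ray, as slopes to the right and down, at radius r is drawn at 1 + k1 r^2 times it, then the intrinsics apply), "view" (4x4, takes a point from world to camera coordinates). Camera axes: x right, y down, z forward; pixel columns grow to the right and rows downward; lengths in m; the calibration is good to about 2 mm. A picture is of the moment at which its call begins: read the wrist's pose just before it. camera_model takes no time and is no camera call; for the wrist camera it gives the pose at the moment of the call.
- manip.hand_in(): hands the job in, once; it reports no verdict.
The state is a dict: "clock": time; "joint_pos": joint angles; "joint_velocities": joint speeds; "tau": joint torques, N m; "position": TCP position; "ee_rot": TCP orientation; "ft_force": force on the tool from outside, world axes, zero at the start; "torque": the same for the moment, N m; "grip_width": opening from 0.0 (shut) to 1.0 (fully open).
Only numpy, scipy, OpenCV 4.12 (cv2) and the standard library are available. Lean on these libraries where they do the work, as an engineer would, in place of code of your own. Each camera call takes 0.05 s, during which the arm holds its last target.

## Working session

There is one attempt and no reset: what is moved stays moved. The work goes in short steps, Python scripts to look and compute and a shell command to move; the robot and the scene stay as the last step left them, time stands still between calls to the robot, and variables do not carry over. Pictures are saved under pics/ and viewed, and the job is handed in when it is done.

```bash
ls -la; mkdir -p pics; python3 - <<'E'
from workcell import sensors, cams, manip
import cv2
print(sensors.get_obs())
print(manip.tip_reach)
for n in ("side","top","wrist"):
    m=cams.camera_model(n); print(n,m)
    p,d=cams.camera(n)
    cv2.imwrite(f"pics/a_{n}.png",p[:,:,::-1])
E
```

```text
total 12
drwxr-xr-x  3 agent agent 4096 Dec  6 19:16 .
drwxr-xr-x 23 root  root  4096 Dec  6 19:16 ..
drwxr-xr-x  2 agent agent 4096 Dec  6 19:16 pics
{'clock': 0.0, 'joint_pos': array([-1.35960253,  0.33290584, -0.06469317,  1.46097536,  0.02159297,
        1.34989901, -0.08851063]), 'joint_velocities': array([ 0.00025506, -0.00052444,  0.00149415, -0.0003294 ,  0.00060331,
       -0.00156147, -0.00016862]), 'tau': array([-9.56930890e-04, -6.25447512e+01,  4.85069887e-02, -3.91607094e+01,
        1.61978463e-02,  9.93654452e-03, -1.12711905e-05]), 'position': array([0.14470657, 0.60759165, 0.21567847]), 'ee_rot': array([ 1.16629293e-01,  9.93175237e-01, -7.44181510e-04, -5.45554501e-05]), 'ft_force': array([-0.56838554,  0.27261417,  0.82500912]), 'torque': array([-0.04479854,  0.03630144,  0.05281224]), 'grip_width': 1.0008753901035732}
0.019
side {'intrinsics': array([[399.99243044,   0.        , 252.53274063],
       [  0.        , 399.99243044, 188.44124253],
       [  0.        ,   0.        ,   1.        ]]), 'k1': -0.04077786895399791, 'view': array([[-0.95047814, -0.31025121
[... 425 characters left out ...]
ray([[-0.00146879, -0.99999289, -0.00347186, -0.08865871],
       [-0.99775425,  0.00169797, -0.06695956,  0.59825023],
       [ 0.06696498,  0.00336571, -0.99774965,  1.10124847],
       [ 0.        ,  0.        ,  0.        ,  1.        ]])}
wrist {'intrinsics': array([[335.76709461,   0.        , 259.51267576],
       [  0.        , 335.76709461, 188.93158933],
       [  0.        ,   0.        ,   1.        ]]), 'k1': 0.02565458997103559, 'view': array([[ 0.23147919,  0.97283464, -0.00318416, -0.62203545],
       [ 0.93031506, -0.22040245,  0.29314954, -0.03903057],
       [ 0.28448423, -0.07082029, -0.9560613 ,  0.38075248],
       [ 0.        ,  0.        ,  0.        ,  1.        ]])}
```

View pics/a_top.png

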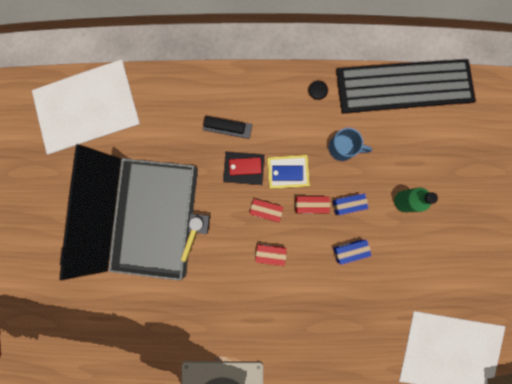

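View pics/a_side.png

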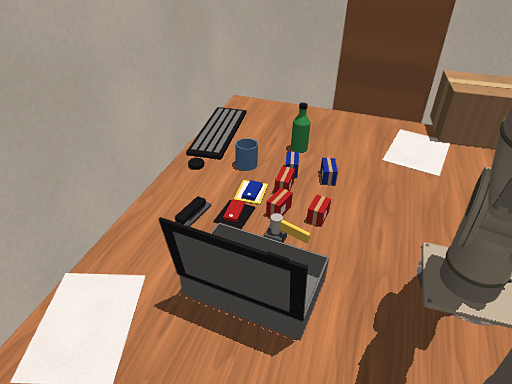

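View pics/a_wrist.png

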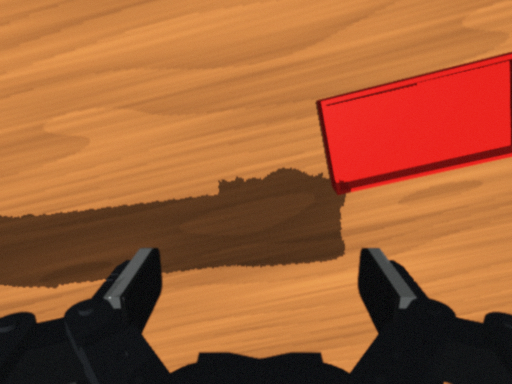

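The top view shows a blue tag (288,173) on the yellow-rimmed white plate, so blue is ordered, and the red tag on the black plate (244,167). Three red cartons are at (266,210), (313,205) and (271,255). Two blue ones are at (351,204) and (353,251). The case is at (155,218), with its lid leaning left and the latch at (196,224). The plain red object in the wrist view has no tape, so it isn't a carton.

```bash
cat > h.py <<'E'
import numpy as np, cv2
from workcell import sensors, cams, manip
from scipy.spatial.transform import Rotation as R
def rays(m,px):
    px=np.asarray(px,float).reshape(-1,1,2)
    u=cv2.undistortPoints(px,m["intrinsics"],np.array([m["k1"],0,0,0.])).reshape(-1,2)
    V=m["view"]; d=np.c_[u,np.ones(len(u))]@V[:3,:3]; o=-V[:3,:3].T@V[:3,3]
    return o,d
def plane(m,px,z):
    o,d=rays(m,px); return o+d*((z-o[2])/d[:,2])[:,None]
def dep(m,px,D):
    o,d=rays(m,px); p=np.asarray(px).round().astype(int).reshape(-1,2)
    return o+d*D[p[:,1],p[:,0]][:,None]
def grab(n,save=None):
    m=cams.camera_model(n); p,D=cams.camera(n)
    if save: cv2.imwrite(f"pics/{save}.png",p[:,:,::-1])
    return m,p,D
def mask(p,c):
    h=cv2.cvtColor(p,cv2.COLOR_RGB2HSV); H,S,V=cv2.split(h)
    if c=="blue": k=(H>110)&(H<130)&(S>150)&(V>50)
    if c=="red": k=((H<6)|(H>174))&(S>170)&(V>60)
    if c=="yellow": k=(H>22)&(H<36)&(S>140)&(V>120)
    return k.astype(np.uint8)*255
def blobs(k,amin=60,close=0):
    if close: k=cv2.morphologyEx(k,cv2.MORPH_CLOSE,np.ones((close,close),np.uint8))
    cs,_=cv2.findContours(k,cv2.RETR_EXTERNAL,cv2.CHAIN_APPROX_NONE)
    return [c for c in cs if cv2.contourArea(c)>amin]
def cartons(m,p,D,c,amin=60,close=9,hmin=.035):
    out=[]
    for b in blobs(mask(p,c),amin,close):
        f=np.zeros(p.shape[:2],np.uint8); cv2.drawContours(f,[b],-1,255,-1)
        ys,xs=np.nonzero(f); P=dep(m,np.c_[xs,ys],D)
        zt=np.percentile(P[:,2],80)
        T=P[np.abs(P[:,2]-zt)<.006][:,:2]
        (cx,cy),(w,h),a=cv2.minAreaRect((T*1000).astype(np.float32))
        if w>h: w,h,a=h,w,a-90   # long axis h direction = a+90
        out.append((c,b.reshape(-1,2).mean(0).round(),"ctr",(cx/1000,cy/1000),"ztop",round(zt,4),"wh",(round(w),round(h)),"longdir_deg",round((a+90)%180,1)))
    return out
def st():
    o=sensors.get_obs(); r=R.from_quat(o["ee_rot"]).as_matrix()
    print("t",round(o["clock"],2),"p",o["position"].round(4),"z",r[:,2].round(3),"yaxis",r[:,1].round(3),"yawy",round(np.degrees(np.arctan2(r[1,1],r[0,1])),1),"F",o["ft_force"].round(1),"g",round(o["grip_width"],3)); return o
E
python3 - <<'E'
from h import *
m,p,D=grab("top")
for c in("blue","red","yellow"):
    for r in cartons(m,p,D,c): print(*r)
p2=cv2.resize(p,None,fx=1.5,fy=1.5)
cr=cv2.resize(p[130:300,50:250],(800,680)[:2],interpolation=cv2.INTER_CUBIC)
cv2.imwrite("pics/b_case.png",cv2.resize(p[130:290,50:250],(750,600),interpolation=cv2.INTER_CUBIC)[:,:,::-1])
cv2.imwrite("pics/b_ctn.png",cv2.resize(p[130:280,220:420],(800,600),interpolation=cv2.INTER_CUBIC)[:,:,::-1])
st()
E
```

```text
blue [352. 251.] ctr (0.434221435546875, -0.36043338012695314) ztop 0.0585 wh (44, 87) longdir_deg 104.5
blue [350. 204.] ctr (0.564512451171875, -0.35642156982421874) ztop 0.0601 wh (38, 82) longdir_deg 101.7
blue [287. 173.] ctr (0.6547586059570313, -0.18515475463867187) ztop 0.0234 wh (38, 80) longdir_deg 89.8
red [244. 166.] ctr (0.6733580322265625, -0.0650519256591797) ztop 0.0236 wh (45, 89) longdir_deg 92.5
yellow [189. 245.] ctr (0.4575466613769531, 0.07724356079101563) ztop 0.1298 wh (12, 73) longdir_deg 160.2
t 0.2 p [0.1447 0.6078 0.216 ] z [-0.    -0.001 -1.   ] yaxis [ 0.232  0.973 -0.001] yawy 76.6 F [0.1 0.6 0.1] g 0.999
```

View pics/b_case.png

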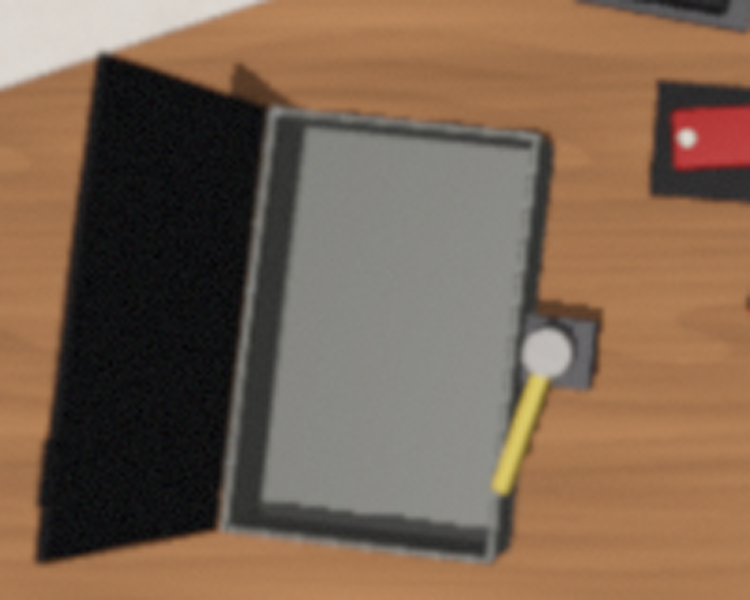

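View pics/b_ctn.png

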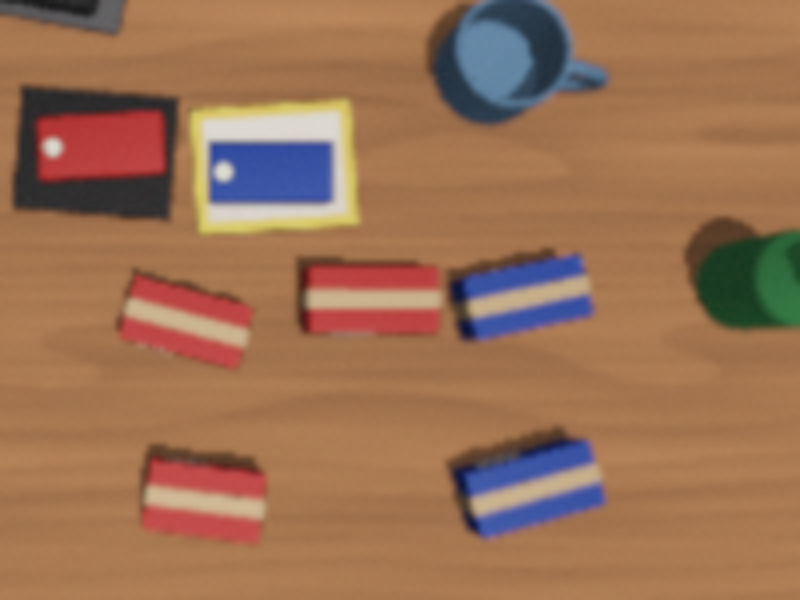

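```bash
python3 - <<'E'
from h import *
m,p,D=grab("top")
ys,xs=np.mgrid[130:290,50:230]; px=np.c_[xs.ravel(),ys.ravel()]
P=dep(m,px,D); 
# rim points
s=(np.abs(P[:,2]-.082)<.005)
Q=P[s]; print("rim z n",s.sum(), np.median(Q[:,2]))
pic=np.zeros((384,512),np.uint8); q=px[s]; pic[q[:,1],q[:,0]]=255
cv2.imwrite("pics/c_rim.png",cv2.resize(pic[130:290,50:250],(750,600),interpolation=cv2.INTER_NEAREST))
# floor
s=(np.abs(P[:,2]-.007)<.006)&(px[:,0]>118)&(px[:,0]<196)&(p[px[:,1],px[:,0]].astype(int).ptp(axis=1)<20 if hasattr(np.ndarray,'ptp') else (np.ptp(p[px[:,1],px[:,0]].astype(int),axis=1)<20))
print("floor rect",cv2.minAreaRect((P[s][:,:2]*1000).astype(np.float32)),np.median(P[s][:,2]))
# lid
s=(P[:,2]>.11)&(P[:,1]>.12)&(px[:,0]<125)
L=P[s]; c=L.mean(0); n=np.linalg.svd(L-c,full_matrices=False)[2]; print("lid c",c,"normal",n[2],"n",s.sum(),"zmax",L[:,2].max())
# hub
g=(P[:,2]>.10)&(P[:,1]<.12)
H=P[g]; print("latch rect",cv2.minAreaRect((H[:,:2]*1000).astype(np.float32)),np.median(H[:,2]),np.ptp(H[:,:2],axis=0))
# camera pts manual: crop px -> full
f=lambda a:np.array(a)/3.75+[50,130]
print("rim corners z.08",plane(m,f([[270,106],[549,135],[497,560],[222,528]]),.08).round(4))
print("hub z.128",plane(m,f([[547,352]]),.128), "bar end",plane(m,f([[500,490]]),.128))
print("side cam",rays(cams.camera_model("side"),[[0,0]])[0])
E
```

```text
rim z n 991 0.08081316301687957Traceback (most recent call last):
  File "<stdin>", line 11, in <module>
AttributeError: `ptp` was removed from the ndarray class in NumPy 2.0. Use np.ptp(arr, ...) instead.
```

View pics/c_rim.png

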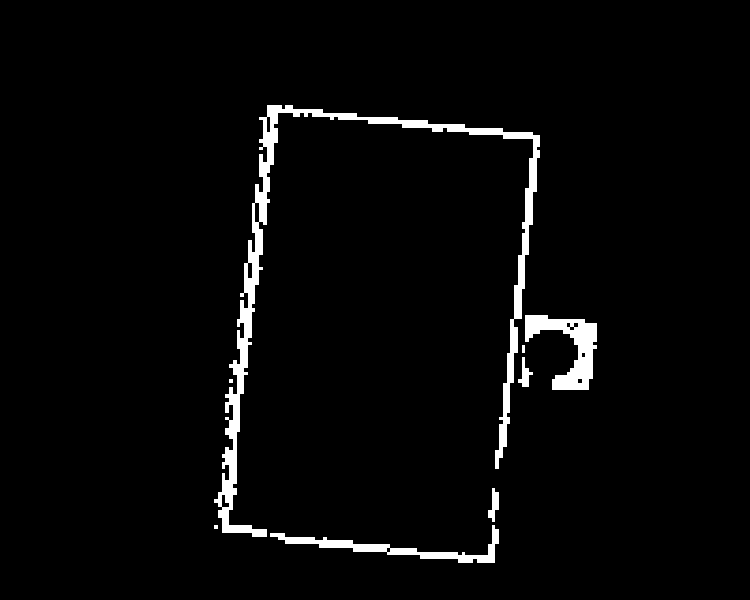

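```bash
python3 - <<'E'
from h import *
m,p,D=grab("top")
f=lambda a:np.array(a)/3.75+[50,130]
C=plane(m,f([[268,106],[540,134],[493,562],[222,530]]),.08); print("rim corners",C.round(4).tolist())
e=[np.linalg.norm(C[i]-C[(i+1)%4]) for i in range(4)]; print("edges",np.round(e,4),"ctr",C.mean(0))
ax=((C[0]-C[1])+(C[3]-C[2])); print("case x axis deg",np.degrees(np.arctan2(ax[1],ax[0])))
ay=((C[3]-C[0])+(C[2]-C[1])); print("case y axis deg",np.degrees(np.arctan2(ay[1],ay[0])))
ys,xs=np.mgrid[130:290,50:230]; px=np.c_[xs.ravel(),ys.ravel()]
P=dep(m,px,D)
s=(P[:,2]>.11)&(P[:,1]>.14)&(px[:,0]<118)
L=P[s]; c=L.mean(0); n=np.linalg.svd(L-c,full_matrices=False)[2]; print("lid c",c,"normal",n[2],"n",s.sum(),"z99",np.percentile(L[:,2],99.5))
top=L[L[:,2]>.265]; print("edge",top.mean(0),top[:,:2].min(0),top[:,:2].max(0))
print("hub z.128",plane(m,f([[547,352]]),.128), "bar end",plane(m,f([[500,490]]),.128))
b=blobs(mask(p,"yellow"),20)
for k in b: print(k.reshape(-1,2).mean(0),cv2.contourArea(k))
print("side cam",rays(cams.camera_model("side"),[[0,0]])[0])
E
```

```text
rim corners [[0.6885, 0.2707, 0.08], [0.6667, 0.0703, 0.08], [0.3611, 0.1021, 0.08], [0.3813, 0.2999, 0.08]]
edges [0.2016 0.3073 0.1988 0.3085] ctr [0.5243833  0.18576673 0.08      ]
case x axis deg 83.97337455913468
case y axis deg 174.31848453885746
lid c [0.53658575 0.30938505 0.20624665] normal [ 0.1027325   0.97770379 -0.18314291] n 5437 z99 0.28118981643035446
edge [0.53317185 0.32337233 0.27437077] [0.38519555 0.30390918] [0.69395693 0.34449369]
hub z.128 [[0.51087846 0.05684614 0.128     ]] bar end [[0.41721869 0.08858167 0.128     ]]
side cam [0.33583744 0.83414314 0.79423467]
```

```bash
python3 -m jog '[[[0,0,0.05],[0,0,-0.18],0],[[0,0,0.06],[0,0,-0.18],0],[[0.02,-0.03,0.04],[0,0,-0.18],0],[[0.032,-0.05,0],[0,0,-0.18],0],[[0.032,-0.05,0],[0,0,-0.18],0]]' 30; python3 -c "
from h import *
st()"
```

```text
clock: 0.92
position: [0.2269, 0.4758, 0.3681]
ee_rot: [0.545, 0.838, -0.002, -0.003]
ft_force: [0.7, -0.7, -0.0]
grip_width: -0.005
t 0.93 p [0.2269 0.4758 0.3681] z [-0.007 -0.    -1.   ] yaxis [ 0.914  0.405 -0.006] yawy 23.9 F [ 0.7 -0.7 -0. ] g -0.005
```

```bash
python3 -m jog '[[[0.029,-0.049,0],[0,0,-0.18],0],[[0.029,-0.049,0],[0,0,0],0],[[0.029,-0.049,0],[0,0,0],0],[[0.029,-0.049,0],[0,0,0],0],[[0.029,-0.049,0],[0,0,0],0]]'; python3 -m jog '[[[0.029,-0.049,0],[0,0,0],0],[[0.029,-0.045,0],[0,0,0],0],[[0,0,-0.06],[0,0,0],0],[[0,0,-0.06],[0,0,0],0],[[0,0,-0.02],[0,0,0],0]]'; python3 -c "
from h import *
st()
m,p,D=grab('wrist','d_w')"
```

```text
clock: 1.55
position: [0.3758, 0.2215, 0.3689]
ee_rot: [0.622, 0.783, 0.0, -0.004]
ft_force: [1.9, 0.7, 0.6]
grip_width: 0.003
clock: 2.17
position: [0.4377, 0.1187, 0.2278]
ee_rot: [0.626, 0.78, 0.004, -0.003]
ft_force: [0.2, -1.1, 1.0]
grip_width: 0.0
t 2.17 p [0.4377 0.1187 0.2278] z [ 0.001  0.01  -1.   ] yaxis [0.976 0.216 0.003] yawy 12.5 F [ 0.2 -1.1  1. ] g 0.0
```

View pics/d_w.png

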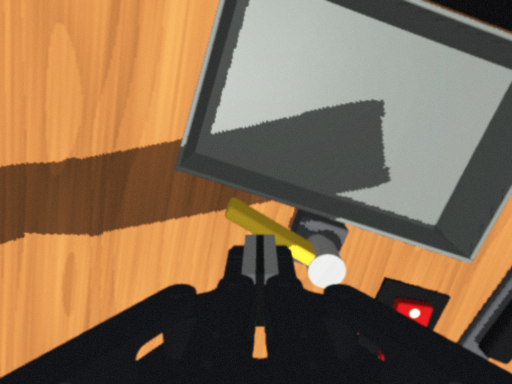

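```bash
python3 - <<'E'
from h import *
m,p,D=grab("wrist")
P=plane(m,[[238,200],[228,218],[327,271],[295,250]],.128); print(P.round(4))
u=np.array([np.cos(np.radians(84.1)),np.sin(np.radians(84.1))])
print("case x:",(P[:,:2]-[.524,.186])@u)
st()
E
```

```text
[[0.4229 0.1009 0.128 ]
 [0.418  0.0839 0.128 ]
 [0.5104 0.0544 0.128 ]
 [0.4787 0.0677 0.128 ]]
case x: [-0.09507607 -0.11248815 -0.13228436 -0.12232022]
t 2.27 p [0.4378 0.1191 0.2288] z [ 0.001  0.01  -1.   ] yaxis [0.976 0.217 0.003] yawy 12.5 F [0.  0.3 0.4] g 0.002
```

```bash
python3 -m jog '[[[-0.008,0.02,0],[0,0,0],0],[[0,0,-0.06],[0,0,0],0],[[0,0,-0.05],[0,0,0],0],[[0,0,0],[0,0,0],0],[[0,-0.02,0],[0,0,0],0]]'; python3 -m jog '[[[0,-0.01,0],[0,0,0],0],[[0,-0.01,0],[0,0,0],0],[[0,-0.008,0],[0,0,0],0]]'
```

```text
clock: 2.9
position: [0.434, 0.1227, 0.1249]
ee_rot: [0.625, 0.781, 0.009, -0.001]
ft_force: [0.7, -0.1, 1.5]
grip_width: 0.005
clock: 3.28
position: [0.4366, 0.0919, 0.1293]
ee_rot: [0.626, 0.78, 0.013, -0.0]
ft_force: [-0.4, -0.1, -0.6]
grip_width: -0.001
```

```bash
python3 -m jog '[[[-0.005,-0.006,-0.008],[0,0,0],0],[[0,-0.005,0],[0,0,0],0],[[0,0,0],[0,0,0],0]]'; python3 - <<'E'
from h import *
m,p,D=grab("wrist","e_w"); st()
E
```

```text
clock: 3.65
position: [0.4311, 0.0797, 0.1209]
ee_rot: [0.626, 0.78, 0.013, -0.0]
ft_force: [-0.2, -0.3, 0.7]
grip_width: -0.001
t 3.7 p [0.431  0.08   0.1208] z [ 0.015  0.02  -1.   ] yaxis [0.976 0.216 0.019] yawy 12.5 F [-0.   0.2 -0.3] g 0.0
```

View pics/e_w.png

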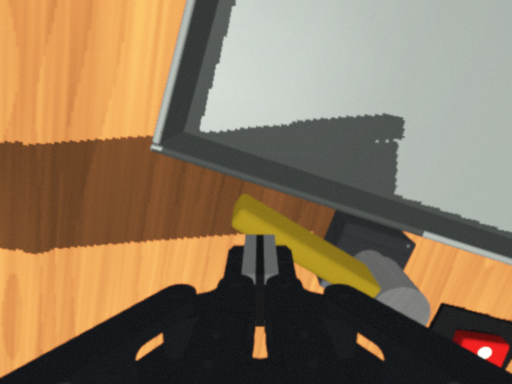

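```bash
python3 - <<'E'
from h import *
m,p,D=grab("wrist")
o,_=rays(m,[[0,0]]); print("cam",o)
P=plane(m,[[245,195],[235,212],[385,262],[300,222],[300,250]],.128); print(P.round(4))
print("dep",dep(m,[[270,222],[258,245],[250,250],[266,250],[320,255],[258,238]],D).round(4))
mt,pt,Dt=grab("top"); 
cv2.imwrite("pics/f_t.png",cv2.resize(pt[180:300,140:260],(600,600),interpolation=cv2.INTER_CUBIC)[:,:,::-1])
b=blobs(mask(p,"yellow"),200); print([ (x.reshape(-1,2).mean(0),cv2.minAreaRect((plane(m,x.reshape(-1,2),.128)[:,:2]*1000).astype(np.float32))) for x in b])
E
```

```text
cam [0.4122787  0.14799984 0.27967269]
[[0.4186 0.1013 0.128 ]
 [0.4156 0.0919 0.128 ]
 [0.4947 0.0816 0.128 ]
 [0.4474 0.0935 0.128 ]
 [0.4512 0.079  0.128 ]]
dep [[0.4335 0.0896 0.1258]
 [0.4274 0.0882 0.1513]
 [0.4242 0.0875 0.1559]
 [0.4306 0.0885 0.1553]
 [0.4619 0.078  0.127 ]
 [0.4275 0.0882 0.1443]]
[(array([302.51754386, 246.29239766]), ((455.5008544921875, 79.14541625976562), (17.732032775878906, 87.4379653930664), 70.30702209472656))]
```

View pics/f_t.png

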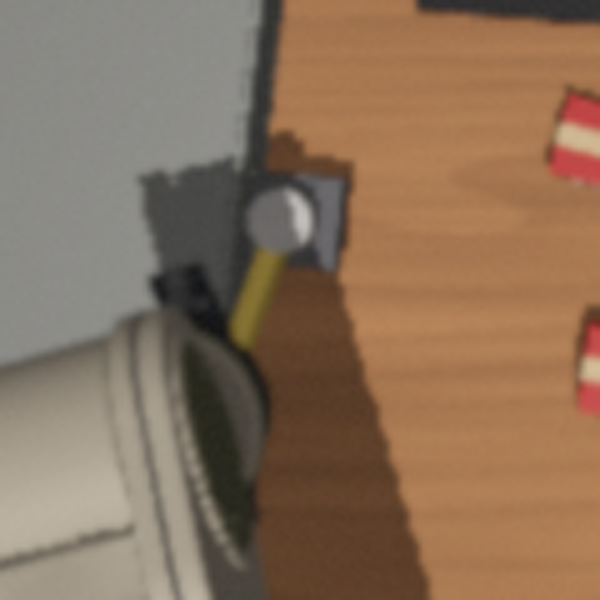

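```bash
python3 - <<'E'
from h import *
m,p,D=grab("wrist"); o=st()
r=R.from_quat(o["ee_rot"]).as_matrix()
for dz in (0.019,0,-.02,-.04):
  for dx in (-.011,0,.011):
    P=o["position"]+r[:,2]*dz+r[:,0]*dx
    V=m["view"]; c=V[:3,:3]@P+V[:3,3]
    q,_=cv2.projectPoints(c.reshape(1,3),np.zeros(3),np.zeros(3),m["intrinsics"],np.array([m["k1"],0,0,0.]))
    print(dz,dx,P.round(3),q.ravel().round(),round(c[2],3),"depth there",D[int(q[0,0,1]),int(q[0,0,0])])
cv2.imwrite("pics/g_w.png",cv2.resize(p[160:310,180:420],(800,500),interpolation=cv2.INTER_CUBIC)[:,:,::-1])
E
```

```text
t 3.85 p [0.4312 0.0802 0.1209] z [ 0.016  0.02  -1.   ] yaxis [0.976 0.217 0.02 ] yawy 12.5 F [-0.1  0.4 -0. ] g 0.004
0.019 -0.011 [0.434 0.07  0.102] [261. 238.] 0.194 depth there 0.14726834
0.019 0 [0.432 0.081 0.102] [261. 220.] 0.19 depth there 0.16306604
0.019 0.011 [0.429 0.091 0.102] [261. 202.] 0.187 depth there 0.29409906
0 -0.011 [0.434 0.07  0.121] [261. 254.] 0.175 depth there 0.13303979
0 0 [0.431 0.08  0.121] [261. 235.] 0.172 depth there 0.15107282
0 0.011 [0.429 0.091 0.121] [261. 215.] 0.169 depth there 0.1698731
-0.02 -0.011 [0.433 0.069 0.141] [261. 275.] 0.156 depth there 0.11966467
-0.02 0 [0.431 0.08  0.141] [261. 253.] 0.153 depth there 0.13303979
-0.02 0.011 [0.429 0.091 0.141] [261. 231.] 0.15 depth there 0.16457507
-0.04 -0.011 [0.433 0.069 0.161] [261. 301.] 0.137 depth there 0.12258506
-0.04 0 [0.431 0.079 0.161] [261. 277.] 0.134 depth there 0.12032736
-0.04 0.011 [0.428 0.09  0.161] [261. 252.] 0.131 depth there 0.13467647
```

View pics/g_w.png

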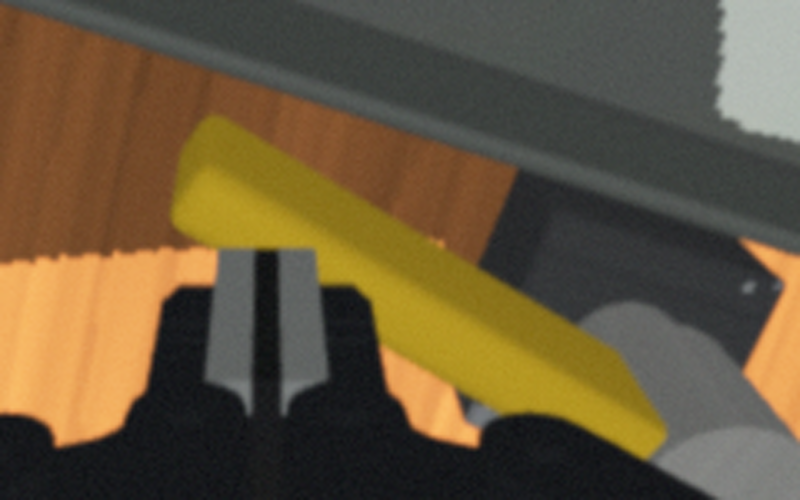

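```bash
python3 - <<'E'
from h import *
m,p,D=grab("side")
cv2.imwrite("pics/h_s.png",cv2.resize(p[130:310,200:400],(660,594),interpolation=cv2.INTER_CUBIC)[:,:,::-1])
o=sensors.get_obs(); r=R.from_quat(o["ee_rot"]).as_matrix()
for dz in (.019,0,-.02,-.054,-.1):
    P=o["position"]+r[:,2]*dz
    V=m["view"]; c=V[:3,:3]@P+V[:3,3]
    q,_=cv2.projectPoints(c.reshape(1,3),np.zeros(3),np.zeros(3),m["intrinsics"],np.array([m["k1"],0,0,0.]))
    q=q.ravel(); print(dz,q.round(1),((q-[200,130])*3.3).round())
E
```

```text
0.019 [303.9 237.8] [343. 356.]
0 [304.8 232.1] [346. 337.]
-0.02 [305.7 226.1] [349. 317.]
-0.054 [307.4 215.4] [354. 282.]
-0.1 [309.7 200.2] [362. 232.]
```

View pics/h_s.png

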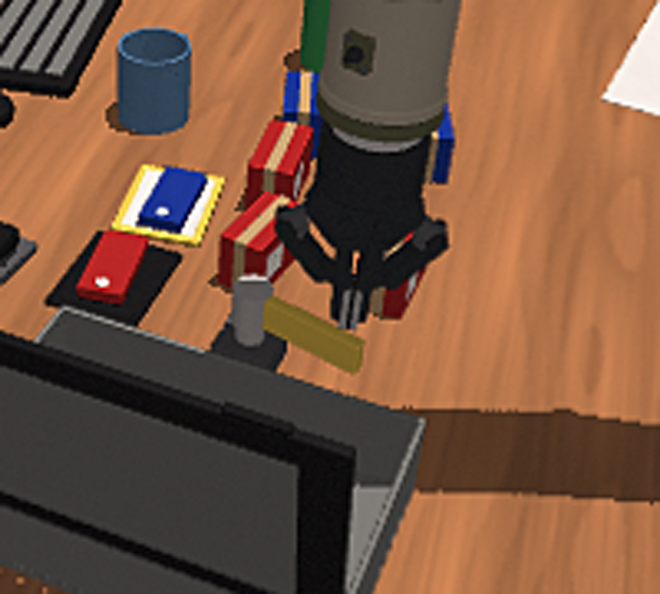

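```bash
python3 -m jog '[[[0,0,0.05],[0,0,0],0],[[0,0.0,0.04],[0,0,0],0],[[0,0,0],[0,0,0],0]]'; python3 - <<'E'
from h import *
m,p,D=grab("side")
cv2.imwrite("pics/i_s.png",cv2.resize(p[130:310,200:400],(660,594),interpolation=cv2.INTER_CUBIC)[:,:,::-1])
o=st(); r=R.from_quat(o["ee_rot"]).as_matrix()
for dz in (.019,0,-.02,-.054,-.1):
    P=o["position"]+r[:,2]*dz
    V=m["view"]; c=V[:3,:3]@P+V[:3,3]
    q,_=cv2.projectPoints(c.reshape(1,3),np.zeros(3),np.zeros(3),m["intrinsics"],np.array([m["k1"],0,0,0.]))
    q=q.ravel(); print(dz,q.round(1),((q-[200,130])*3.3).round())
m,p,D=grab("wrist","i_w")
for y in range(210,300,6): print(y,D[y,252],dep(m,[[252,y]],D).round(4),p[y,252])
E
```

```text
clock: 4.28
position: [0.4307, 0.0806, 0.2133]
ee_rot: [0.625, 0.78, 0.012, -0.0]
ft_force: [0.3, -0.3, 0.0]
grip_width: -0.003
t 4.33 p [0.43   0.0803 0.2118] z [ 0.013  0.018 -1.   ] yaxis [0.976 0.218 0.017] yawy 12.6 F [-0.3 -0.4 -1. ] g 0.003
0.019 [308. 210.] [356. 264.]
0 [308.9 203.7] [360. 243.]
-0.02 [310.  196.9] [363. 221.]
-0.054 [311.7 185. ] [369. 181.]
-0.1 [314.2 168. ] [377. 125.]
210 0.3921607 [[0.4379 0.0177 0.0009]] [232 158  86]
216 0.39533642 [[ 4.396e-01  1.000e-02 -1.000e-04]] [231 156  84]
222 0.39592677 [[0.4411 0.0032 0.0014]] [231 157  85]
228 0.39963728 [[ 4.428e-01 -4.900e-03 -1.000e-04]] [227 150  78]
234 0.15103364 [[0.4239 0.0881 0.2312]] [181 124  84]
240 0.1444129 [[0.4239 0.0884 0.2381]] [86 88 87]
246 0.13953422 [[0.424  0.0881 0.2432]] [90 92 90]
252 0.13312553 [[0.4239 0.0886 0.2498]] [89 93 89]
258 0.12933137 [[0.424  0.0882 0.2538]] [85 86 86]
264 0.12610309 [[0.4242 0.0876 0.2574]] [88 89 88]
270 0.12160617 [[0.4242 0.0878 0.262 ]] [86 88 88]
276 0.11946521 [[0.4244 0.0868 0.2645]] [107 111 110]
282 0.11325458 [[0.4241 0.0882 0.2706]] [20 20 26]
288 0.108641185 [[0.424  0.0888 0.2752]] [18 23 24]
294 0.10728595 [[0.4242 0.0878 0.2769]] [14 17 20]
```

View pics/i_s.png

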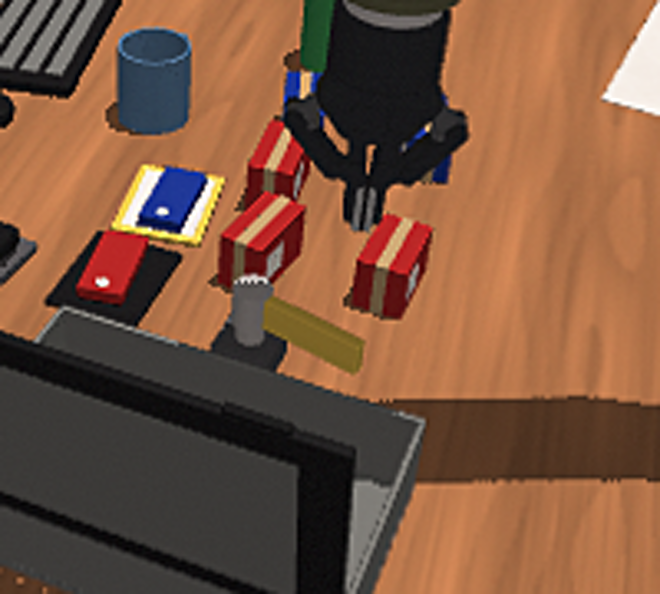

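View pics/i_w.png

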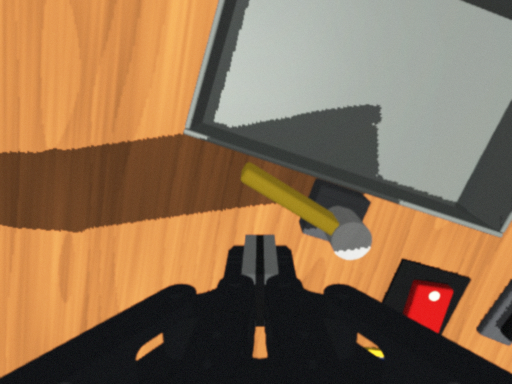

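```bash
python3 -m jog '[[[-0.01,-0.055,0],[-0.018,0.013,0],0],[[0,-0.055,0],[0,0,0],0],[[0,0,-0.06],[0,0,0],0],[[0,0,-0.06],[0,0,0],0],[[0,0,-0.03],[0,0,0],0]]'; python3 -m jog '[[[0,0,-0.015],[0,0,0],0],[[0,0,-0.01],[0,0,0],0],[[0,0,-0.005],[0,0,0],0]]'; python3 -c "
from h import *
st();grab('side','j_s')"
```

```text
clock: 5.0
position: [0.4172, -0.0332, 0.054]
ee_rot: [0.625, 0.781, -0.002, 0.0]
ft_force: [0.8, 0.8, 0.4]
grip_width: -0.002
clock: 5.38
position: [0.4131, -0.0345, 0.019]
ee_rot: [0.625, 0.78, -0.006, -0.002]
ft_force: [-0.4, 0.1, 0.7]
grip_width: -0.002
t 5.38 p [ 0.4131 -0.0345  0.019 ] z [-0.009 -0.007 -1.   ] yaxis [ 0.976  0.218 -0.011] yawy 12.6 F [-0.4  0.1  0.7] g -0.002
```

View pics/j_s.png

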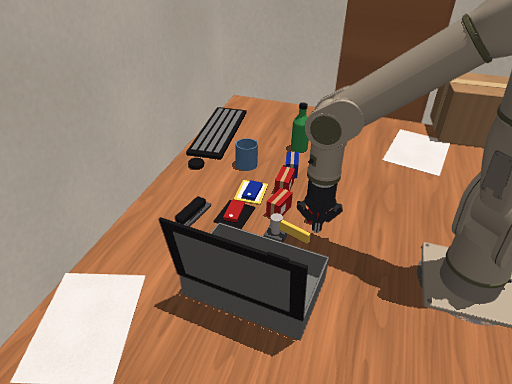

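```bash
python3 -m jog '[[[0,0,-0.004],[0,0,0],0],[[0,0,0],[0,0,0],0]]';  python3 -m jog '[[[0,0,-0.005],[0,0,0],0],[[0,0,0],[0,0,0],0]]';python3 -m jog '[[[0,0,-0.005],[0,0,0],0],[[0,0,0],[0,0,0],0]]'
```

```text
clock: 5.68
position: [0.4136, -0.0342, 0.0151]
ee_rot: [0.625, 0.78, -0.005, -0.001]
ft_force: [0.5, 0.2, -0.1]
grip_width: -0.002
clock: 5.92
position: [0.4141, -0.034, 0.0103]
ee_rot: [0.625, 0.78, -0.004, -0.001]
ft_force: [0.3, 0.2, -0.5]
grip_width: -0.0
clock: 6.18
position: [0.4142, -0.0339, 0.0051]
ee_rot: [0.625, 0.781, -0.004, -0.001]
ft_force: [0.0, -0.3, -0.2]
grip_width: 0.002
```

```bash
python3 -m jog '[[[0,0,-0.006],[0,0,0],0],[[0,0,0],[0,0,0],0]]';  python3 -m jog '[[[0,0,-0.005],[0,0,0],0],[[0,0,0],[0,0,0],0]]';python3 -m jog '[[[0,0,-0.004],[0,0,0],0],[[0,0,0],[0,0,0],0]]';python3 -m jog '[[[0,0,-0.004],[0,0,0],0],[[0,0,0],[0,0,0],0]]'
```

```text
clock: 6.42
position: [0.4142, -0.0339, -0.0014]
ee_rot: [0.625, 0.781, -0.004, -0.001]
ft_force: [-0.7, -0.4, -0.0]
grip_width: -0.002
clock: 6.68
position: [0.4142, -0.0339, -0.0068]
ee_rot: [0.625, 0.781, -0.004, -0.001]
ft_force: [-0.3, -0.2, 1.1]
grip_width: 0.001
clock: 6.92
position: [0.4142, -0.0339, -0.011]
ee_rot: [0.625, 0.781, -0.004, -0.001]
ft_force: [-0.6, 0.3, 0.0]
grip_width: -0.002
clock: 7.18
position: [0.4146, -0.0339, -0.0147]
ee_rot: [0.625, 0.78, -0.004, -0.001]
ft_force: [-4.1, 0.1, 12.3]
grip_width: -0.004
```

```bash
python3 -m jog '[[[0,0,0.06],[0,0,0],0],[[0,0,0.06],[0,0,0],0],[[0.005,0.03,0.06],[0,0,0],0],[[0.005,0.06,0],[0,0,0],0],[[0,0.06,0],[0,0,0],0]]'; python3 -m jog '[[[0,0.012,0],[0,0,0],0],[[0,0,-0.05],[0,0,0],0],[[0,0,-0.02],[0,0,0],0],[[0,0,0],[0,0,0],0]]'
```

```text
clock: 7.8
position: [0.4235, 0.1135, 0.1659]
ee_rot: [0.629, 0.778, -0.005, -0.002]
ft_force: [1.1, 0.4, -0.3]
grip_width: -0.005
clock: 8.3
position: [0.4231, 0.129, 0.0939]
ee_rot: [0.626, 0.78, -0.005, -0.001]
ft_force: [0.8, -0.7, 0.0]
grip_width: -0.002
```

```bash
python3 -m jog '[[[0.004,-0.015,0],[0,0,0],0],[[0,-0.01,0],[0,0,0],0],[[0,-0.008,0],[0,0,0],0],[[0,-0.006,0],[0,0,0],0],[[0,0,0],[0,0,0],0]]'; python3 - <<'E'
from h import *
m,p,D=grab("wrist","k_w");st()
m,p,D=grab("top"); cv2.imwrite("pics/k_t.png",cv2.resize(p[180:300,140:260],(600,600),interpolation=cv2.INTER_CUBIC)[:,:,::-1])
E
```

```text
clock: 8.93
position: [0.4287, 0.0865, 0.0964]
ee_rot: [0.627, 0.779, -0.003, -0.001]
ft_force: [0.3, 0.6, -0.1]
grip_width: 0.0
t 8.97 p [0.4288 0.0868 0.0964] z [-0.005 -0.002 -1.   ] yaxis [ 0.977  0.214 -0.006] yawy 12.3 F [-0.7  0.1 -0.1] g 0.001
```

View pics/k_w.png

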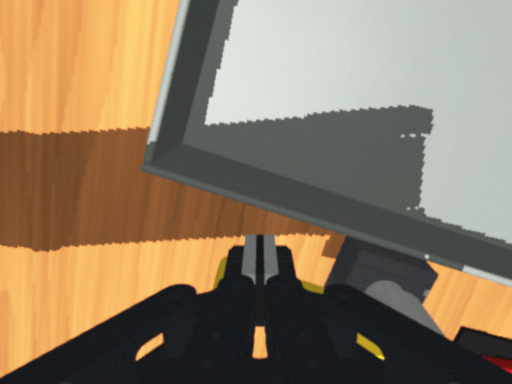

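```bash
python3 -m jog '[[[0,-0.005,0],[0,0,0],0],[[0,0,0],[0,0,0],0]]';python3 -m jog '[[[0,0.02,0],[0,0,0],0],[[0,0,0.06],[0,0,0],0],[[0,0,0.05],[0,0,0],0],[[0,0,0],[0,0,0],100]]'; python3 - <<'E'
from h import *
m,p,D=grab("wrist","l_w");st()
b=blobs(mask(p,"yellow"),100)
for x in b: print(x.reshape(-1,2).mean(0),cv2.minAreaRect((plane(m,x.reshape(-1,2),.128)[:,:2]*1000).astype(np.float32)))
E
```

```text
clock: 9.28
position: [0.4286, 0.0841, 0.0965]
ee_rot: [0.626, 0.78, -0.002, -0.002]
ft_force: [-0.6, 2.2, -1.6]
grip_width: -0.0
clock: 9.78
position: [0.4278, 0.1082, 0.2095]
ee_rot: [0.625, 0.781, -0.003, -0.001]
ft_force: [0.1, 0.2, 0.5]
grip_width: 0.199
t 9.82 p [0.427  0.1078 0.2077] z [-0.008 -0.005 -1.   ] yaxis [ 0.976  0.219 -0.008] yawy 12.7 F [ 0.1 -0.1 -0.5] g 0.286
[313.95283019 250.76415094] ((481.0125427246094, 67.72178649902344), (17.023801803588867, 39.26261901855469), 50.736331939697266)
[255.89583333 235.40972222] ((432.3670654296875, 69.07247924804688), (20.184131622314453, 42.96442413330078), 82.98530578613281)
```

View pics/l_w.png

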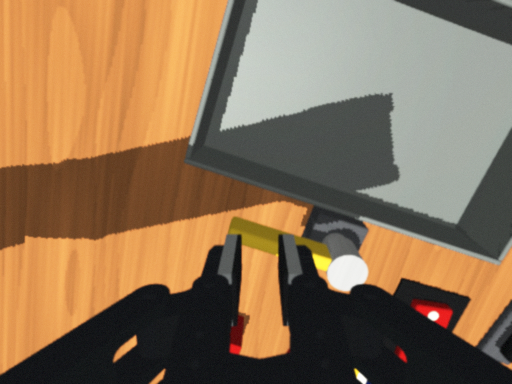

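```bash
python3 -m jog '[[[0,-0.055,0],[0,0,0.02],100],[[0.0,-0.058,0],[0,0,0.02],100],[[0.0,-0.058,0],[0,0,0],100],[[0.0,-0.058,0],[0,0,0],100],[[0.0,-0.058,0],[0,0,0],100]]'; python3 -m jog '[[[0.004,-0.058,0],[0,0,0],100],[[0.0,-0.058,0],[0,0,0],100],[[0.0,-0.02,0],[0,0,0],100],[[0,0,0],[0,0,0],100]]'; python3 - <<'E'
from h import *
m,p,D=grab("wrist","m_w");st()
for c in("blue",):
    for r in cartons(m,p,D,c,300): print(*r)
m,p,D=grab("top","m_t")
for c in("blue",):
    for r in cartons(m,p,D,c): print(*r)
E
```

```text
clock: 10.45
position: [0.4245, -0.1804, 0.2033]
ee_rot: [0.604, 0.797, -0.007, -0.002]
ft_force: [0.8, 0.1, -0.1]
grip_width: 1.001
clock: 10.95
position: [0.4267, -0.3049, 0.2008]
ee_rot: [0.605, 0.796, -0.01, -0.004]
ft_force: [-0.3, 0.6, -0.9]
grip_width: 0.999
t 11.0 p [ 0.4271 -0.3036  0.2008] z [-0.019 -0.01  -1.   ] yaxis [ 0.963  0.269 -0.021] yawy 15.6 F [ 0.1  1.4 -0.9] g 1.005
blue [373. 240.] ctr (0.5615457153320312, -0.36221484375) ztop 0.0588 wh (44, 83) longdir_deg 101.5
blue [266. 219.] ctr (0.44493975830078125, -0.3618190002441406) ztop 0.0569 wh (16, 90) longdir_deg 104.9
blue [236. 219.] ctr (0.41622549438476564, -0.36898583984375) ztop 0.057 wh (15, 89) longdir_deg 104.8
blue [502. 119.] ctr (0.6337616577148437, -0.20794967651367188) ztop 0.0215 wh (26, 66) longdir_deg 115.7
blue [350. 204.] ctr (0.5645233154296875, -0.35622894287109375) ztop 0.0601 wh (38, 81) longdir_deg 102.6
blue [287. 173.] ctr (0.654446044921875, -0.1851475830078125) ztop 0.0234 wh (38, 80) longdir_deg 90.1
```

View pics/m_w.png

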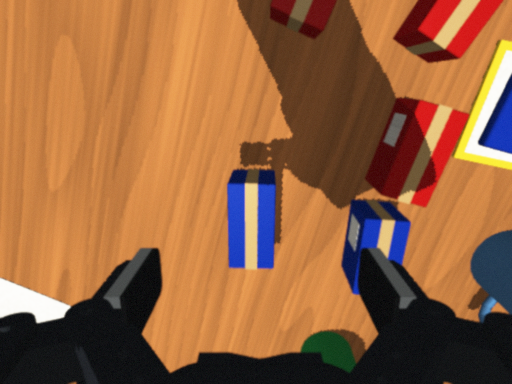

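```bash
python3 -m jog '[[[0.004,-0.058,0],[0.01,-0.019,-0.012],100],[[0.0,-0.005,-0.05],[0,0,0],100],[[0.0,0,-0.05],[0,0,0],100],[[0.0,0,-0.03],[0,0,0],100],[[0,0,0],[0,0,0],100]]'; python3 - <<'E'
from h import *
m,p,D=grab("wrist","n_w");st()
for c in("blue",):
    for r in cartons(m,p,D,c,300): print(*r)
E
```

```text
clock: 11.68
position: [0.4387, -0.3443, 0.07]
ee_rot: [0.601, 0.799, 0.003, 0.001]
ft_force: [0.5, 0.8, 0.5]
grip_width: 1.003
t 11.72 p [ 0.4394 -0.345   0.0714] z [ 0.007  0.003 -1.   ] yaxis [0.961 0.277 0.008] yawy 16.1 F [0.7 0.5 0.6] g 1.002
blue [480. 262.] ctr (0.5729063110351562, -0.3428960266113281) ztop 0.0588 wh (16, 51) longdir_deg 101.7
blue [420. 250.] ctr (0.5442094116210937, -0.34383535766601564) ztop 0.0585 wh (17, 41) longdir_deg 102.3
blue [262. 241.] ctr (0.4447122802734375, -0.36146829223632815) ztop 0.0569 wh (16, 90) longdir_deg 105.0
blue [212. 240.] ctr (0.4167866516113281, -0.3693253173828125) ztop 0.0569 wh (16, 90) longdir_deg 105.2
```

View pics/n_w.png

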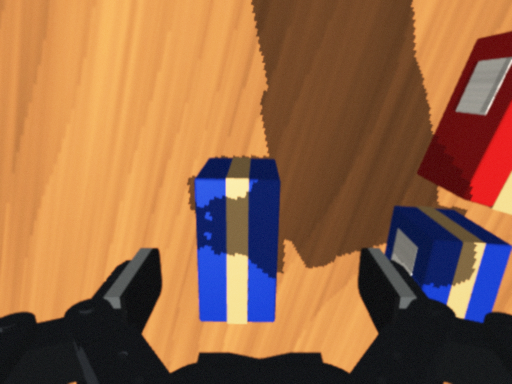

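```bash
python3 -m jog '[[[-0.009,-0.02,0],[0,0.005,-0.015],100],[[0,0,0],[0,0,0],100],[[0.0,0,-0.035],[0,0,0],100],[[0.0,0,-0.035],[0,0,0],100],[[0,0,0],[0,0,0],100]]'; python3 - <<'E'
from h import *
m,p,D=grab("wrist","o_w");st()
E
```

```text
clock: 12.35
position: [0.4382, -0.3626, 0.0084]
ee_rot: [0.604, 0.797, 0.005, 0.006]
ft_force: [0.2, -0.7, 1.3]
grip_width: 1.002
t 12.4 p [ 0.439  -0.3634  0.0099] z [ 0.017 -0.001 -1.   ] yaxis [0.963 0.27  0.016] yawy 15.7 F [-0.3 -0.4  0.1] g 1.002
```

View pics/o_w.png

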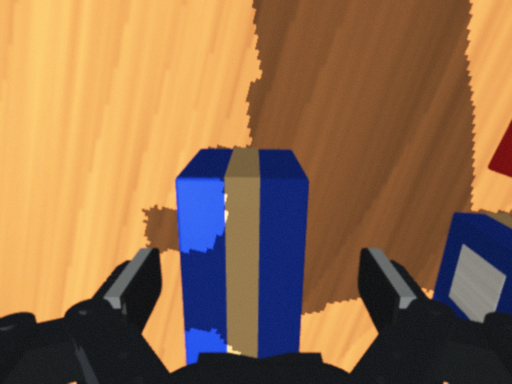

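```bash
python3 -m jog '[[[-0.009,-0.002,-0.008],[0,0.012,0],100],[[0,0,0],[0,0,0],20],[[0.0,0,0],[0,0,0],20],[[0.0,0,0],[0,0,0],20],[[0,0,0],[0,0,0],20]]' 55; python3 -c "
from h import *
st()"
```

```text
clock: 13.02
position: [0.4317, -0.3664, 0.0057]
ee_rot: [0.604, 0.797, 0.001, 0.005]
ft_force: [-0.1, -0.4, -0.9]
grip_width: 0.53
t 13.03 p [ 0.4317 -0.3664  0.0057] z [ 0.009 -0.003 -1.   ] yaxis [0.963 0.271 0.008] yawy 15.7 F [-0.1 -0.4 -0.9] g 0.53
```

```bash
python3 -m jog '[[[0,0,0.06],[0,0,0],20],[[0,0,0.06],[0,0,0],20],[[0.0,0.03,0.05],[0,0,-0.1],20],[[0.0,0.055,0.01],[0,0,-0.1],20],[[0,0.055,0],[0,0,-0.1],20]]'; python3 -m jog '[[[0,0.055,0],[0,0,-0.08],20],[[0,0.055,0],[0,0,0],20],[[0.0,0.055,0.0],[0,0,0],20],[[0.0,0.055,0.0],[0,0,0],20],[[0,0.055,0],[0,0,0],20]]';  python3 -c "
from h import *
st()
grab('side','p_s')"
```

```text
clock: 13.65
position: [0.4292, -0.2519, 0.1899]
ee_rot: [0.704, 0.71, -0.001, 0.003]
ft_force: [-0.1, 1.3, -1.7]
grip_width: 0.535
clock: 14.28
position: [0.4264, 0.0118, 0.1908]
ee_rot: [0.724, 0.69, 0.002, -0.001]
ft_force: [1.2, 1.2, -1.7]
grip_width: 0.53
t 14.28 p [0.4264 0.0118 0.1908] z [ 0.002  0.004 -1.   ] yaxis [ 0.999 -0.047  0.002] yawy -2.7 F [ 1.2  1.2 -1.7] g 0.53
```

View pics/p_s.png

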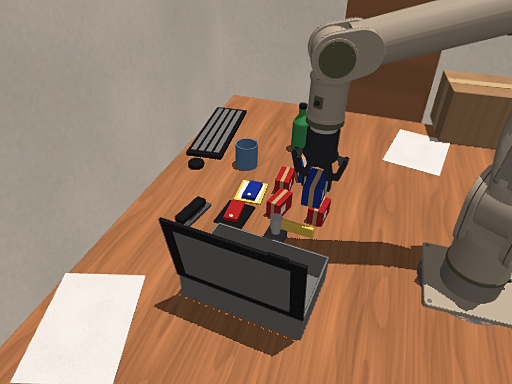

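```bash
python3 -m jog '[[[0.008,0.06,0],[0,0,-0.05],20],[[0.008,0.06,0],[0,0,0],20],[[0.006,0.04,0.0],[0,0,0],20],[[0.0,0,0.0],[0,0,0],20],[[0,0,0],[0,0,0],20]]';  python3 -c "
from h import *
st()
m,p,D=grab('top','q_t')
grab('wrist','q_w')"
```

```text
clock: 14.95
position: [0.4464, 0.1773, 0.1898]
ee_rot: [0.738, 0.674, 0.002, -0.002]
ft_force: [-0.1, -0.8, -1.1]
grip_width: 0.534
t 14.95 p [0.4464 0.1773 0.1898] z [ 0.001  0.005 -1.   ] yaxis [ 0.996 -0.091  0.   ] yawy -5.2 F [-0.1 -0.8 -1.1] g 0.534
```

View pics/q_w.png

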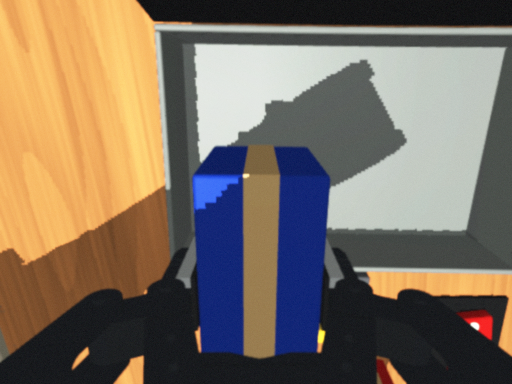

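```bash
python3 -m jog '[[[0.003,0.009,-0.02],[0,0,0],20],[[0,0,-0.05],[0,0,0],20],[[0,0,-0.05],[0,0,0],20],[[0.0,0,-0.03],[0,0,0],20],[[0,0,0],[0,0,0],20]]';  python3 -c "
from h import *
st()"
```

```text
clock: 15.68
position: [0.4507, 0.1822, 0.0384]
ee_rot: [0.741, 0.671, 0.005, -0.002]
ft_force: [-0.2, -0.1, -1.1]
grip_width: 0.529
t 15.68 p [0.4507 0.1822 0.0384] z [ 0.004  0.011 -1.   ] yaxis [ 0.995 -0.098  0.003] yawy -5.7 F [-0.2 -0.1 -1.1] g 0.529
```

Reading bottom at about 0.033; 26 mm further to the floor.

```bash
python3 -m jog '[[[0,0,-0.016],[-0.01,0.004,0],20],[[0,0,-0.006],[0,0,0],20],[[0,0,0],[0,0,0],20]]';  python3 -c "
from h import *
st()"
```

```text
clock: 16.05
position: [0.4533, 0.1821, 0.0201]
ee_rot: [0.742, 0.67, 0.003, -0.0]
ft_force: [0.6, -0.6, -2.0]
grip_width: 0.528
t 16.05 p [0.4533 0.1821 0.0201] z [ 0.004  0.004 -1.   ] yaxis [ 0.995 -0.101  0.004] yawy -5.8 F [ 0.6 -0.6 -2. ] g 0.528
```

```bash
python3 -m jog '[[[0,0,-0.006],[0,0,0],20],[[0,0,-0.003],[0,0,0],20],[[0,0,0],[0,0,0],20]]'; python3 -m jog '[[[0,0,0],[0,0,0],85],[[0,0,0],[0,0,0],85],[[0,0,0.03],[0,0,0],85],[[0,0,0.06],[0,0,0],100],[[0,0,0.06],[0,0,0],100]]';  python3 -c "
from h import *
st()
grab('wrist','r_w')"
```

```text
clock: 16.42
position: [0.4543, 0.1827, 0.0124]
ee_rot: [0.742, 0.67, 0.005, -0.0]
ft_force: [0.7, 0.1, -2.6]
grip_width: 0.527
clock: 17.05
position: [0.4521, 0.181, 0.1633]
ee_rot: [0.742, 0.67, 0.001, 0.0]
ft_force: [0.1, 1.2, 0.2]
grip_width: 0.998
t 17.05 p [0.4521 0.181  0.1633] z [ 0.002  0.001 -1.   ] yaxis [ 0.995 -0.102  0.002] yawy -5.8 F [0.1 1.2 0.2] g 0.998
```

View pics/r_w.png

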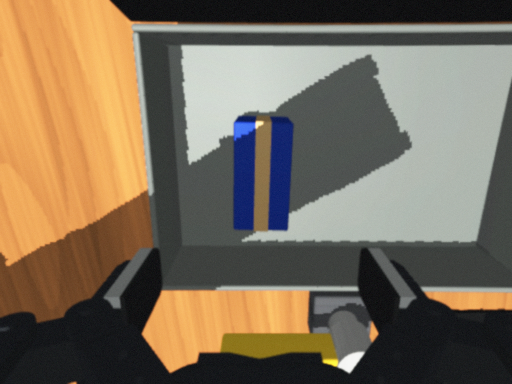

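```bash
python3 -m jog '[[[0.012,-0.056,0.03],[0,0,0.1],100],[[0.012,-0.056,0.01],[0,0,0.1],100],[[0.012,-0.056,0],[0,0,0.1],100],[[0.012,-0.056,0],[0,0,0],100],[[0.012,-0.056,0],[0,0,0],100]]'; python3 -m jog '[[[0.014,-0.056,0],[0,0,0],100],[[0.014,-0.056,0],[0,0,0],100],[[0.014,-0.056,0],[0,0,0],100],[[0.012,-0.02,0],[0,0,0],100],[[0,0,0],[0,0,0],100]]';  python3 - <<'E'
from h import *
m,p,D=grab("wrist","s_w");st()
for r in cartons(m,p,D,"blue",300): print(*r)
m,p,D=grab("top","s_t")
E
```

```text
clock: 17.73
position: [0.516, -0.0948, 0.2122]
ee_rot: [0.626, 0.78, 0.011, 0.001]
ft_force: [1.3, 0.8, -0.3]
grip_width: 0.997
clock: 18.35
position: [0.5709, -0.2935, 0.2117]
ee_rot: [0.627, 0.779, 0.011, 0.001]
ft_force: [-0.7, 0.3, 0.3]
grip_width: 0.997
t 18.4 p [ 0.5706 -0.2929  0.2119] z [ 0.016  0.015 -1.   ] yaxis [0.977 0.214 0.019] yawy 12.4 F [-0.5  0.1  0.2] g 1.002
blue [176. 203.] ctr (0.5017080078125, -0.35005096435546873) ztop 0.059 wh (15, 83) longdir_deg 109.3
blue [206. 199.] ctr (0.5284152221679688, -0.34014569091796876) ztop 0.0588 wh (16, 83) longdir_deg 109.4
blue [360.  73.] ctr (0.6523821411132813, -0.1891278076171875) ztop 0.0218 wh (44, 87) longdir_deg 90.1
```

View pics/s_w.png

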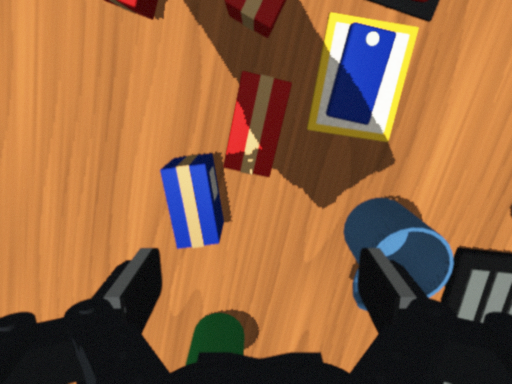

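View pics/s_t.png

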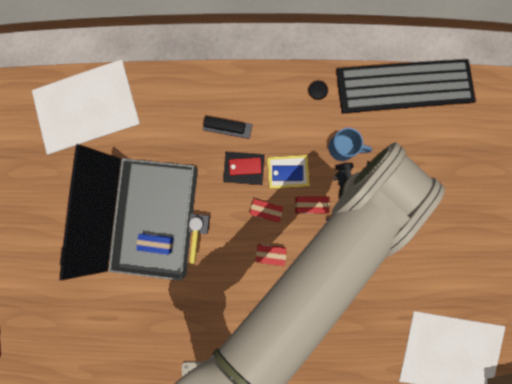

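```bash
python3 -m jog '[[[-0.042,-0.04,0],[-0.015,0.016,0.1],100],[[-0.014,-0.012,-0.03],[0,0,0.022],100],[[0,0,-0.05],[0,0,0],100],[[0,0,-0.04],[0,0,0],100],[[0,0,0],[0,0,0],100]]';  python3 - <<'E'
from h import *
m,p,D=grab("wrist","t_w");st()
for r in cartons(m,p,D,"blue",300): print(*r)
E
```

```text
clock: 19.08
position: [0.5156, -0.3372, 0.0916]
ee_rot: [0.572, 0.82, 0.003, 0.001]
ft_force: [-0.6, -0.1, 0.3]
grip_width: 1.001
t 19.12 p [ 0.5166 -0.338   0.0935] z [ 0.007  0.003 -1.   ] yaxis [0.938 0.346 0.007] yawy 20.3 F [-0.4  0.2 -0. ] g 1.001
blue [277. 213.] ctr (0.5280771484375, -0.340701416015625) ztop 0.0588 wh (15, 83) longdir_deg 109.5
blue [233. 213.] ctr (0.5014875183105468, -0.3501769714355469) ztop 0.0589 wh (15, 84) longdir_deg 109.5
blue [500.  83.] ctr (0.6357613525390625, -0.21832122802734374) ztop 0.0212 wh (22, 50) longdir_deg 123.0
```

View pics/t_w.png

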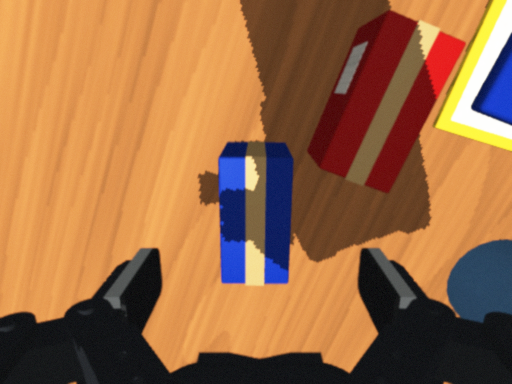

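```bash
python3 - <<'E'
from h import *
m,p,D=grab("wrist")
P=plane(m,[[310,152],[388,192]],.057)[:,:2]; o=st()
a=np.radians(20); Y=np.array([np.cos(a),np.sin(a)]); X=np.array([Y[1],-Y[0]])
for q in P: print(q.round(3),"along jaw",((q-[.5148,-.3455])@Y).round(4),"perp",((q-[.5148,-.3455])@X).round(4))
E
```

```text
t 19.18 p [ 0.5173 -0.339   0.0948] z [ 0.009  0.001 -1.   ] yaxis [0.938 0.346 0.009] yawy 20.2 F [ 1.1 -0.1  0.2] g 1.001
[ 0.531 -0.294] along jaw 0.0331 perp -0.0424
[ 0.585 -0.301] along jaw 0.0815 perp -0.0179
```

```bash
python3 -m jog '[[[-0.002,-0.007,-0.03],[0,0.008,-0.01],100],[[0,0,-0.04],[0,0,0],100],[[-0.001,0,-0.018],[0,0,0],100],[[0,0,0],[0,0,0],100]]';  python3 - <<'E'
from h import *
m,p,D=grab("wrist","u_w");st()
for r in cartons(m,p,D,"blue",300): print(*r)
E
```

```text
clock: 19.68
position: [0.5204, -0.3473, 0.0142]
ee_rot: [0.574, 0.819, 0.002, 0.006]
ft_force: [0.1, 0.3, -0.5]
grip_width: 1.002
t 19.73 p [ 0.5209 -0.3476  0.015 ] z [ 0.014 -0.004 -1.   ] yaxis [0.94  0.34  0.012] yawy 19.9 F [ 0.3 -0.6  0. ] g 1.002
blue [286. 251.] ctr (0.52745263671875, -0.3387544860839844) ztop 0.0588 wh (15, 80) longdir_deg 109.6
blue [216. 251.] ctr (0.500628662109375, -0.34733343505859376) ztop 0.0588 wh (16, 78) longdir_deg 109.5
```

View pics/u_w.png

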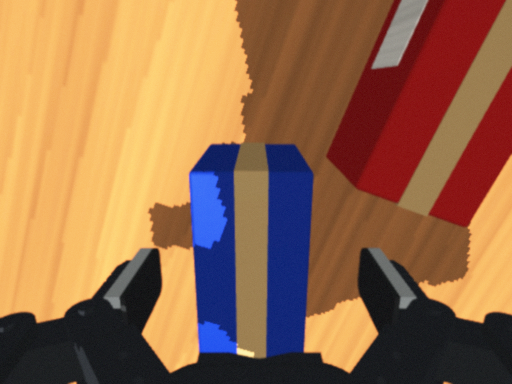

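```bash
python3 -m jog '[[[-0.007,0.002,-0.011],[0.004,0.014,0],100],[[0,0,0],[0,0,0],20],[[0.0,0,0],[0,0,0],20],[[0.0,0,0],[0,0,0],20],[[0,0,0],[0,0,0],20]]' 55; python3 -c "
from h import *
st()"
```

```text
clock: 20.35
position: [0.5152, -0.3464, 0.0068]
ee_rot: [0.574, 0.819, 0.0, 0.002]
ft_force: [0.0, 0.3, -1.0]
grip_width: 0.511
t 20.35 p [ 0.5152 -0.3464  0.0068] z [ 0.003 -0.002 -1.   ] yaxis [0.94  0.341 0.002] yawy 19.9 F [ 0.   0.3 -1. ] g 0.511
```

```bash
python3 -m jog '[[[0,0,0.06],[0,0,0],20],[[0,0,0.06],[0,0,0],20],[[0.0,0.03,0.05],[0,0,-0.1],20],[[0.01,0.055,0.01],[0,0,-0.1],20],[[0.01,0.055,0],[0,0,-0.1],20]]'; python3 -m jog '[[[0.01,0.055,0],[0,0,-0.1],20],[[0.01,0.055,0],[0,0,-0.05],20],[[0.01,0.055,0.0],[0,0,0],20],[[0.01,0.055,0.0],[0,0,0],20],[[0.01,0.055,0],[0,0,0],20]]';  python3 -c "
from h import *
st()"
```

```text
clock: 20.98
position: [0.5315, -0.207, 0.1911]
ee_rot: [0.697, 0.717, 0.0, 0.0]
ft_force: [0.3, -0.3, -2.0]
grip_width: 0.509
clock: 21.6
position: [0.5811, 0.0775, 0.1912]
ee_rot: [0.751, 0.66, 0.001, -0.0]
ft_force: [0.4, -0.9, -2.4]
grip_width: 0.508
t 21.6 p [0.5811 0.0775 0.1912] z [ 0.002  0.002 -1.   ] yaxis [ 0.992 -0.128  0.001] yawy -7.3 F [ 0.4 -0.9 -2.4] g 0.508
```

```bash
python3 -m jog '[[[0.012,0.055,0],[0,0,0.025],20],[[0.006,0.045,0],[0,0,0],20],[[0,0,0],[0,0,0],20],[[0.0,0,-0.05],[0,0,0],20],[[0,0,-0.05],[0,0,0],20]]'; python3 -c "
from h import *
st()
grab('wrist','v_w')"
```

```text
clock: 22.22
position: [0.6003, 0.1869, 0.0906]
ee_rot: [0.739, 0.673, 0.004, 0.0]
ft_force: [-0.2, -0.0, -1.8]
grip_width: 0.508
t 22.23 p [0.6003 0.1869 0.0906] z [ 0.006  0.005 -1.   ] yaxis [ 0.996 -0.093  0.005] yawy -5.3 F [-0.2 -0.  -1.8] g 0.508
```

View pics/v_w.png

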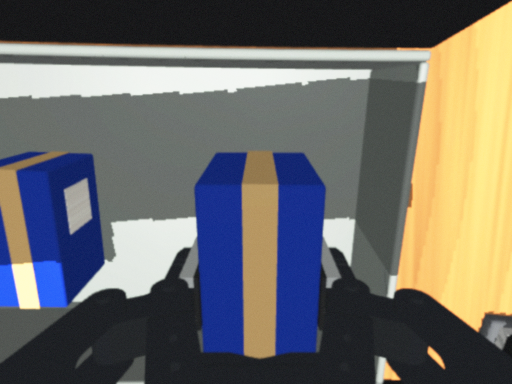

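```bash
python3 -m jog '[[[0,-0.006,-0.03],[0,0,0],20],[[0,0,-0.03],[0,0,0],20],[[0,0,-0.01],[0,0,0],20],[[0.0,0,-0.004],[0,0,0],20],[[0,0,0],[0,0,0],20]]'; python3 -c "
from h import *
st()"
```

```text
clock: 22.9
position: [0.5979, 0.1765, 0.0132]
ee_rot: [0.741, 0.672, -0.0, -0.001]
ft_force: [0.2, 0.7, -2.1]
grip_width: 0.507
t 22.9 p [0.5979 0.1765 0.0132] z [-0.001  0.001 -1.   ] yaxis [ 0.995 -0.097 -0.001] yawy -5.6 F [ 0.2  0.7 -2.1] g 0.507
```

```bash
python3 -m jog '[[[0,0,0],[0,0,0],85],[[0,0,0],[0,0,0],85],[[0,0,0.04],[0,0,0],85],[[0.0,0,0.06],[0,0,0],85],[[0,0,0.06],[0,0,0],85]]'; python3 - <<'E'
from h import *
st()
m,p,D=grab("wrist","w_w")
m,p,D=grab("top","w_t")
E
```

```text
clock: 23.52
position: [0.5968, 0.1763, 0.1765]
ee_rot: [0.741, 0.672, -0.002, -0.001]
ft_force: [1.1, 1.2, -0.4]
grip_width: 0.851
t 23.52 p [0.5968 0.1763 0.1765] z [-0.004 -0.001 -1.   ] yaxis [ 0.995 -0.097 -0.004] yawy -5.6 F [ 1.1  1.2 -0.4] g 0.851
```

View pics/w_w.png

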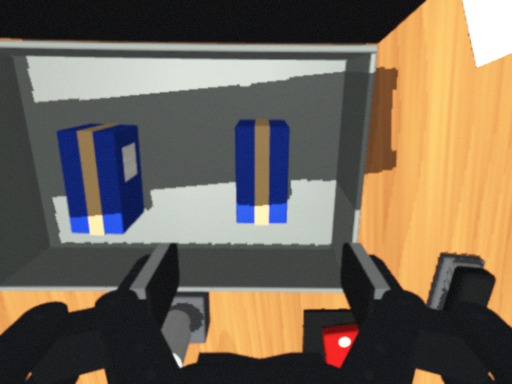

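View pics/w_t.png

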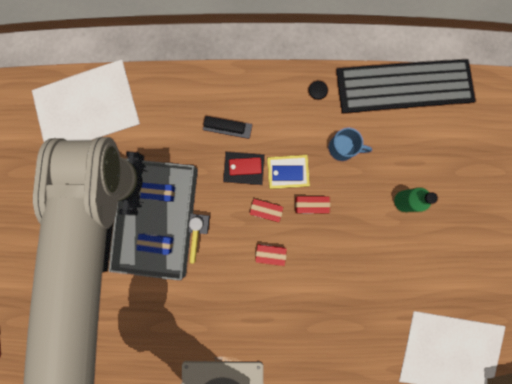

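```bash
python3 -m jog '[[[0,0,0.06],[0,0,0],0],[[0,0,0.06],[0,0,0],0],[[-0.01,0,0.055],[0,0,0],0],[[-0.01,0.05,0],[0,0,0],0],[[-0.01,0.055,0],[0,0,0],0]]' 30; python3 -m jog '[[[-0.01,0.055,0],[0,0,0],0],[[-0.01,0.055,0],[0,0,0],0],[[0,0.055,0],[0,0,0],0],[[0,0,0],[0,0,0],0]]'; python3 - <<'E'
from h import *
st()
m,p,D=grab("wrist","x_w")
m,p,D=grab("side","x_s")
E
```

```text
clock: 24.25
position: [0.5698, 0.2775, 0.3606]
ee_rot: [0.744, 0.668, 0.005, 0.001]
ft_force: [0.3, 0.8, -0.0]
grip_width: -0.002
clock: 24.75
position: [0.5461, 0.453, 0.3602]
ee_rot: [0.742, 0.671, 0.006, 0.0]
ft_force: [1.3, -0.8, 0.1]
grip_width: -0.002
t 24.75 p [0.5461 0.453  0.3602] z [ 0.009  0.007 -1.   ] yaxis [ 0.995 -0.1    0.009] yawy -5.7 F [ 1.3 -0.8  0.1] g -0.002
```

View pics/x_w.png

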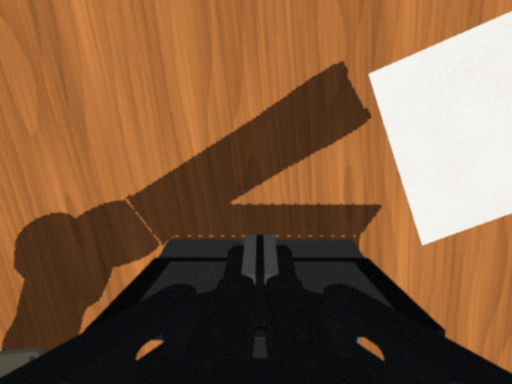

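View pics/x_s.png

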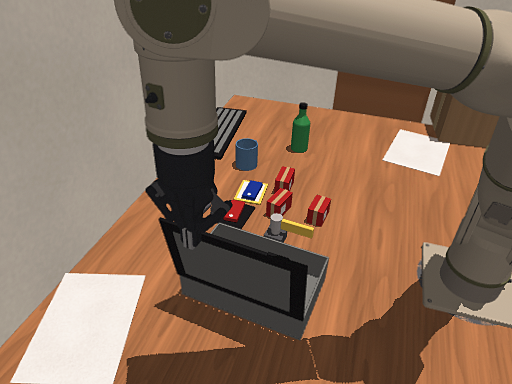

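```bash
python3 -m jog '[[[0,0,-0.06],[-0.007,0.009,0],0],[[0,0,-0.06],[0,0,0],0],[[0,-0.05,-0.004],[0,0,0],0],[[0,-0.04,0],[0,0,0],0],[[0,0,0],[0,0,0],0]]'; python3 -c "
from h import *
st()"
```

```text
clock: 25.48
position: [0.5497, 0.3469, 0.2366]
ee_rot: [0.747, 0.665, 0.002, 0.001]
ft_force: [0.9, 0.5, 0.8]
grip_width: -0.003
t 25.48 p [0.5497 0.3469 0.2366] z [ 0.005  0.002 -1.   ] yaxis [ 0.993 -0.116  0.004] yawy -6.6 F [0.9 0.5 0.8] g -0.003
```

```bash
python3 -m jog '[[[0,-0.015,0],[0,0,0],0],[[0,-0.012,0],[0,0,0],0],[[0,-0.012,0],[0,0,0],0],[[0,-0.012,0],[0,0,0],0]]'; python3 -c "
from h import *
st();grab('side','y_s')"
```

```text
clock: 25.98
position: [0.5498, 0.2935, 0.2373]
ee_rot: [0.747, 0.665, 0.003, 0.0]
ft_force: [1.0, 0.4, 0.3]
grip_width: -0.005
t 25.98 p [0.5498 0.2935 0.2373] z [ 0.005  0.004 -1.   ] yaxis [ 0.993 -0.115  0.005] yawy -6.6 F [1.  0.4 0.3] g -0.005
```

View pics/y_s.png

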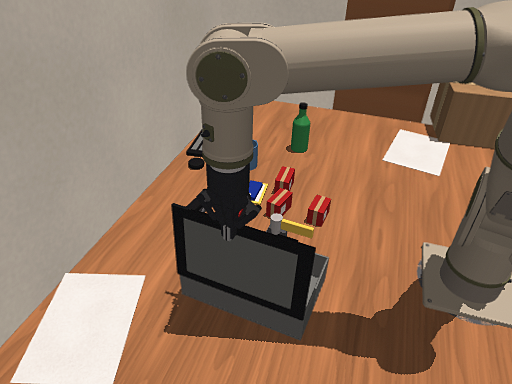

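```bash
python3 -m jog '[[[0,-0.012,0],[0,0,0],0],[[0,-0.012,0],[0,0,0],0],[[0,-0.012,0],[0,0,0],0],[[0,0,0.02],[0,0,0],0],[[0,0,0],[0,0,0],0]]'; python3 -c "
from h import *
st();grab('side','z_s')"
```

```text
clock: 26.65
position: [0.5504, 0.2528, 0.2596]
ee_rot: [0.747, 0.664, 0.004, 0.001]
ft_force: [0.5, -0.2, -1.5]
grip_width: -0.002
t 26.65 p [0.5504 0.2528 0.2596] z [ 0.006  0.004 -1.   ] yaxis [ 0.993 -0.117  0.006] yawy -6.7 F [ 0.5 -0.2 -1.5] g -0.002
```

View pics/z_s.png

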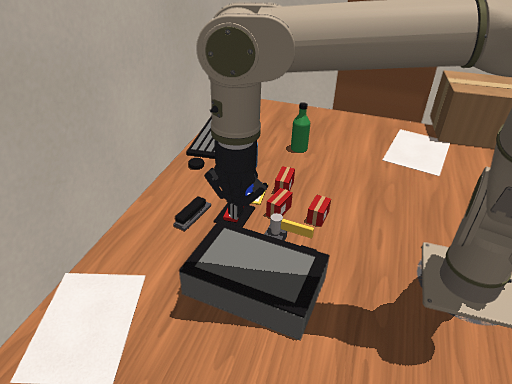

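```bash
python3 -m jog '[[[-0.024,-0.05,0],[0,0,0],0],[[-0.024,-0.05,0],[0,0,0],0],[[-0.026,-0.05,-0.01],[0,0,0],0],[[-0.026,-0.05,-0.02],[0,0,0],0],[[-0.022,-0.04,-0.02],[0,0,0],0]]'; python3 -m jog '[[[0,0,0],[0,0,0],0]]';python3 - <<'E'
from h import *
st()
m,p,D=grab("wrist","A_w")
m,p,D=grab("top","A_t")
ys,xs=np.mgrid[150:280,100:200]; px=np.c_[xs.ravel(),ys.ravel()]
P=dep(m,px,D); q=P[(P[:,0]>.42)&(P[:,0]<.63)&(P[:,1]>.12)&(P[:,1]<.24)]; print("lid z",np.percentile(q[:,2],[5,50,95]))
E
```

```text
clock: 27.32
position: [0.4415, 0.0458, 0.2205]
ee_rot: [0.747, 0.665, -0.003, -0.001]
ft_force: [0.2, -0.4, -0.5]
grip_width: -0.003
clock: 27.45
position: [0.4401, 0.0436, 0.2195]
ee_rot: [0.748, 0.664, -0.002, -0.003]
ft_force: [-0.0, 0.9, 0.4]
grip_width: 0.004
t 27.45 p [0.4401 0.0436 0.2195] z [-0.007  0.002 -1.   ] yaxis [ 0.993 -0.118 -0.008] yawy -6.8 F [-0.   0.9  0.4] g 0.004
lid z [0.0873365  0.09044603 0.09352784]
```

View pics/A_w.png

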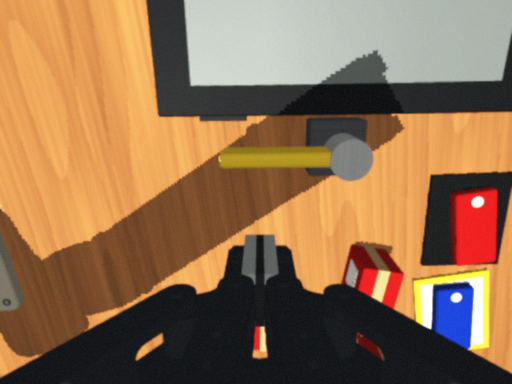

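View pics/A_t.png

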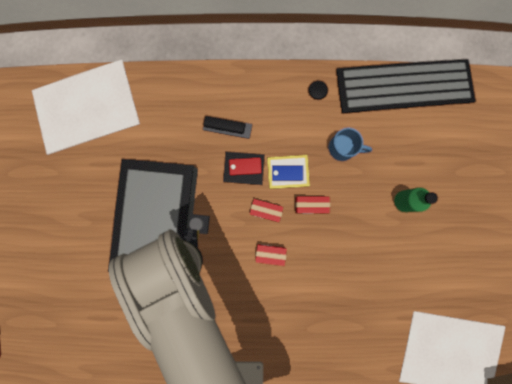

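```bash
python3 -m jog '[[[-0.01,-0.022,0],[0,0,0],0],[[0,0,-0.05],[0,0,0],0],[[0,0,-0.05],[0,0,0],0],[[0,0,-0.02],[0,0,0],0],[[0,0,0],[0,0,0],0]]'; python3 -c "
from h import *
st()"
```

```text
clock: 28.18
position: [0.4355, 0.0273, 0.1014]
ee_rot: [0.745, 0.667, -0.001, 0.003]
ft_force: [-0.2, 0.1, -0.5]
grip_width: -0.001
t 28.18 p [0.4355 0.0273 0.1014] z [ 0.003 -0.006 -1.   ] yaxis [ 0.994 -0.111  0.004] yawy -6.4 F [-0.2  0.1 -0.5] g -0.001
```

```bash
python3 -m jog '[[[-0.006,0.005,-0.012],[0,0,0],0],[[0,0.01,0],[0,0,0],0],[[0,0.012,0],[0,0,0],0],[[0,0.012,0],[0,0,0],0],[[0,0,0],[0,0,0],0]]'; python3 -c "
from h import *
st()"
```

```text
clock: 28.8
position: [0.4332, 0.0704, 0.0937]
ee_rot: [0.745, 0.668, 0.0, 0.006]
ft_force: [0.7, 0.1, -0.2]
grip_width: -0.001
t 28.8 p [0.4332 0.0704 0.0937] z [ 0.009 -0.008 -1.   ] yaxis [ 0.994 -0.109  0.009] yawy -6.2 F [ 0.7  0.1 -0.2] g -0.001
```

```bash
python3 -m jog '[[[0.003,0.016,-0.002],[0.008,0.009,0],0],[[0.005,0.014,0],[0,0,0],0],[[0.009,0.011,0],[0,0,0],0],[[0.01,0.008,0],[0,0,0],0],[[0,0,0],[0,0,0],0]]'; python3 -c "
from h import *
st();grab('wrist','B_w')"
```

```text
clock: 29.42
position: [0.4608, 0.1203, 0.092]
ee_rot: [0.745, 0.667, -0.001, -0.001]
ft_force: [0.4, 0.5, 0.8]
grip_width: 0.004
t 29.43 p [0.4608 0.1203 0.092 ] z [-0.002  0.001 -1.   ] yaxis [ 0.994 -0.109 -0.002] yawy -6.3 F [0.4 0.5 0.8] g 0.004
```

View pics/B_w.png

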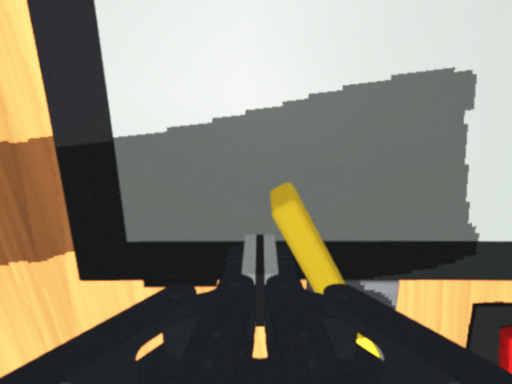

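Bar is about 70% round with the finger behind it. Continuing to the stop.

```bash
python3 -m jog '[[[0.01,0.006,0],[0,0,0],0],[[0.011,0.005,0],[0,0,0],0],[[0.01,0.004,0],[0,0,0],0],[[0,0,0],[0,0,0],0]]'; python3 -m jog '[[[0.006,0.001,0],[0,0,0],0],[[0.0,0.0,0],[0,0,0],0]]';python3 -c "
from h import *
st();grab('wrist','C_w')"
```

```text
clock: 29.98
position: [0.4904, 0.1336, 0.0924]
ee_rot: [0.745, 0.667, -0.001, -0.002]
ft_force: [-0.3, -0.2, -0.6]
grip_width: 0.002
clock: 30.22
position: [0.4963, 0.1344, 0.0926]
ee_rot: [0.746, 0.666, -0.001, -0.003]
ft_force: [-0.5, 0.1, 0.4]
grip_width: 0.004
t 30.23 p [0.4963 0.1344 0.0926] z [-0.005  0.003 -1.   ] yaxis [ 0.994 -0.112 -0.005] yawy -6.4 F [-0.5  0.1  0.4] g 0.004
```

View pics/C_w.png

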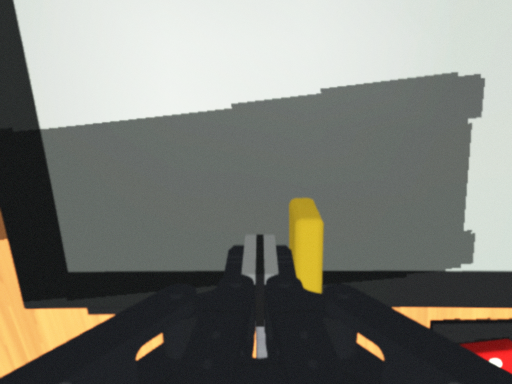

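```bash
python3 -m jog '[[[0.004,0,0],[0,0,0],0],[[0.0,0.0,0],[0,0,0],0]]'; python3 -m jog '[[[0.004,0,0],[0,0,0],0],[[0.0,0.0,0],[0,0,0],0]]'; python3 -m jog '[[[0.004,0,0],[0,0,0],0],[[0.0,0.0,0],[0,0,0],0]]'
```

```text
clock: 30.52
position: [0.4984, 0.1343, 0.0922]
ee_rot: [0.746, 0.666, -0.002, -0.004]
ft_force: [-3.0, -0.2, 3.0]
grip_width: 0.001
clock: 30.78
position: [0.498, 0.1346, 0.0914]
ee_rot: [0.745, 0.667, -0.006, -0.008]
ft_force: [-2.9, -0.5, 2.9]
grip_width: -0.0
clock: 31.02
position: [0.4976, 0.1348, 0.0907]
ee_rot: [0.745, 0.667, -0.01, -0.012]
ft_force: [-1.6, -0.0, 2.1]
grip_width: 0.001
```

```bash
python3 -m jog '[[[0.012,0,0.002],[0.018,-0.015,0],0],[[0.012,0.0,0],[0,0,0],0]]'; python3 -m jog '[[[0.012,0,0],[0,0,0],0]]'; python3 -c "
from h import *
st();m,p,D=grab('wrist','D_w')
b=blobs(mask(p,'yellow'),100)
for x in b: print(x.reshape(-1,2).mean(0),cv2.minAreaRect((plane(m,x.reshape(-1,2),.128)[:,:2]*1000).astype(np.float32)))"
```

```text
clock: 31.28
position: [0.4998, 0.1359, 0.0885]
ee_rot: [0.743, 0.668, -0.016, -0.032]
ft_force: [-82.0, -3.5, 78.9]
grip_width: 0.001
clock: 31.4
position: [0.4988, 0.1362, 0.0887]
ee_rot: [0.743, 0.668, -0.027, -0.044]
ft_force: [-83.2, -5.1, 85.4]
grip_width: -0.002
t 31.4 p [0.4988 0.1362 0.0887] z [-0.099  0.029 -0.995] yaxis [ 0.989 -0.104 -0.102] yawy -6.0 F [-83.2  -5.1  85.4] g -0.002
[305.74747475 246.66666667] ((521.3478393554688, 145.56051635742188), (35.838462829589844, 11.738946914672852), 82.75665283203125)
```

View pics/D_w.png

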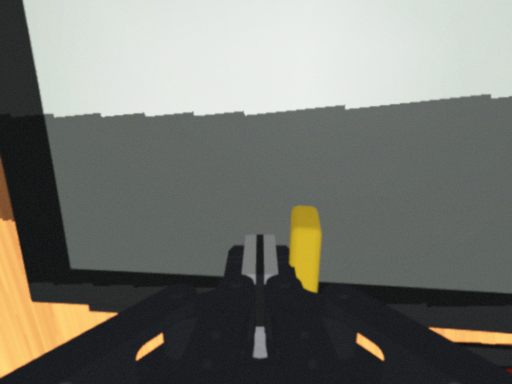

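```bash
python3 -m jog '[[[-0.015,0,0.002],[0,0,0],0],[[-0.015,0,0],[-0.029,-0.099,0],0],[[0,0,0],[0,0,0],0]]'; python3 -c "
from h import *
st();m,p,D=grab('wrist','E_w')"
```

```text
clock: 31.82
position: [0.4673, 0.1367, 0.0913]
ee_rot: [0.743, 0.669, -0.002, -0.003]
ft_force: [-0.6, 0.8, 0.4]
grip_width: 0.001
t 31.82 p [0.4673 0.1367 0.0913] z [-0.007  0.002 -1.   ] yaxis [ 0.994 -0.105 -0.008] yawy -6.0 F [-0.6  0.8  0.4] g 0.001
```

View pics/E_w.png

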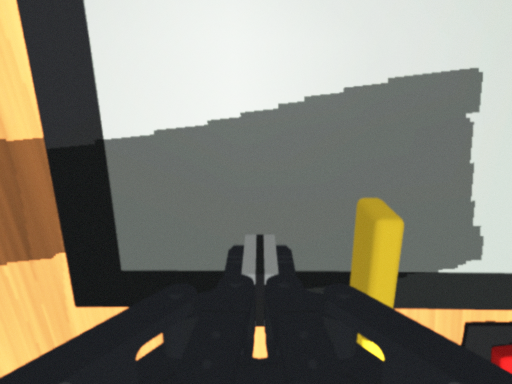

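```bash
python3 -m jog '[[[0,0,0.06],[0,0,0.05],0],[[0,0,0.06],[0,0,0.055],50],[[0.027,-0.047,0],[0,0,0],100],[[0.027,-0.047,0],[0,0,0],100],[[0.027,-0.047,0],[0,0,0],100]]'; python3 -m jog '[[[0.027,-0.047,0],[0,0,0],100],[[0.027,-0.047,0],[0,0,0],100],[[0.027,-0.047,0],[0,0,0],100],[[0,0,0],[0,0,0],100]]'; python3 - <<'E'
from h import *
st();m,p,D=grab('wrist','F_w')
for r in cartons(m,p,D,"blue",300): print(*r)
m,p,D=grab("top","F_t")
k=mask(p,"yellow"); k[:, 230:]=0
for x in blobs(k,20): print(x.reshape(-1,2).mean(0),cv2.minAreaRect((plane(m,x.reshape(-1,2),.128)[:,:2]*1000).astype(np.float32)))
cv2.imwrite("pics/F_tc.png",cv2.resize(p[130:290,50:250],(750,600),interpolation=cv2.INTER_CUBIC)[:,:,::-1])
E
```

```text
clock: 32.5
position: [0.5541, 0.0041, 0.224]
ee_rot: [0.7, 0.714, 0.01, -0.006]
ft_force: [-1.0, 0.8, 0.6]
grip_width: 0.849
clock: 33.0
position: [0.64, -0.1529, 0.2219]
ee_rot: [0.703, 0.711, 0.008, -0.006]
ft_force: [0.2, -0.1, -0.4]
grip_width: 1.001
t 33.0 p [ 0.64   -0.1529  0.2219] z [ 0.003  0.021 -1.   ] yaxis [1.    0.012 0.003] yawy 0.7 F [ 0.2 -0.1 -0.4] g 1.001
blue [271. 189.] ctr (0.6539847412109375, -0.1877135009765625) ztop 0.0219 wh (43, 87) longdir_deg 89.5
[173.5        220.06896552] ((519.7236938476562, 114.69097900390625), (75.17859649658203, 7.640274524688721), 84.9638900756836)
```

View pics/F_w.png

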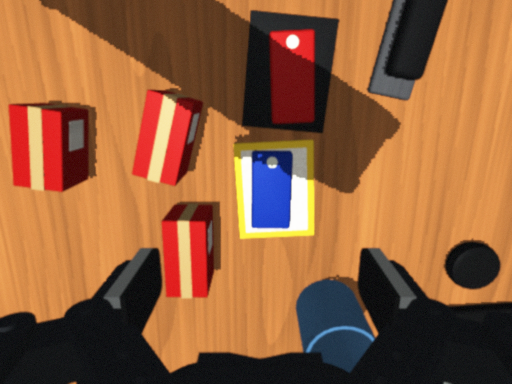

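View pics/F_tc.png

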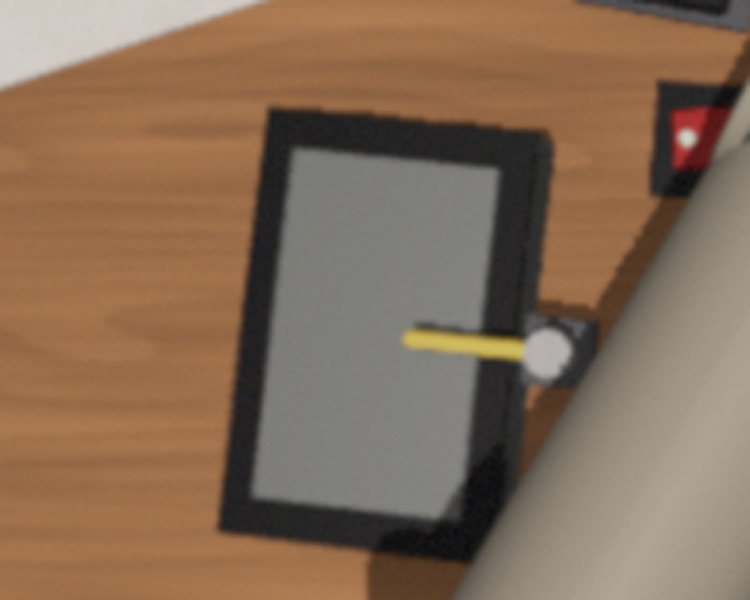

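```bash
python3 -m jog '[[[0.014,-0.035,0],[-0.021,0.003,-0.02],100],[[0,0,-0.05],[0,0,0],100],[[0,0,-0.06],[0,0,0],100],[[0,0,-0.03],[0,0,0],100],[[0,0,0],[0,0,0],100]]'; python3 - <<'E'
from h import *
st();m,p,D=grab('wrist','G_w')
for r in cartons(m,p,D,"blue",300): print(*r)
E
```

```text
clock: 33.72
position: [0.6578, -0.1744, 0.0792]
ee_rot: [0.703, 0.711, 0.003, -0.001]
ft_force: [0.8, 0.2, 2.3]
grip_width: 0.999
t 33.73 p [ 0.6578 -0.1744  0.0792] z [ 0.003  0.007 -1.   ] yaxis [1.    0.011 0.003] yawy 0.6 F [0.8 0.2 2.3] g 0.999
blue [253. 212.] ctr (0.6538106079101562, -0.18758871459960938) ztop 0.0219 wh (43, 88) longdir_deg 90.3
```

View pics/G_w.png

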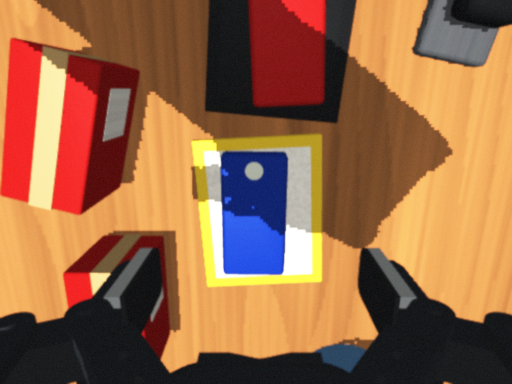

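```bash
python3 - <<'E'
from h import *
m,p,D=grab('wrist')
print(plane(m,[[163,236],[68,274],[125,275],[160,290]],.056).round(3), dep(m,[[140,245],[110,255],[145,300]],D).round(3))
for r in cartons(m,p,D,"red",300,15): print(*r)
m,p,D=grab('top','H_t')
for r in cartons(m,p,D,"red",30,9): print(*r)
E
```

```text
[[ 0.602 -0.187  0.056]
 [ 0.543 -0.213  0.056]
 [ 0.577 -0.214  0.056]
 [ 0.597 -0.224  0.056]] [[ 0.574 -0.211  0.02 ]
 [ 0.56  -0.211  0.036]
 [ 0.615 -0.18   0.129]]
red [130. 280.] ctr (0.5606942749023438, -0.23971006774902343) ztop 0.0559 wh (37, 69) longdir_deg 109.9
red [ 91. 130.] ctr (0.5597061767578125, -0.13025950622558594) ztop 0.0585 wh (17, 84) longdir_deg 74.5
red [ 18. 118.] ctr (0.532309814453125, -0.12324939727783203) ztop 0.0588 wh (16, 84) longdir_deg 74.7
red [285.  50.] ctr (0.6737235107421875, -0.08296382904052735) ztop 0.0218 wh (45, 60) longdir_deg 93.1
red [315. 197.] ctr (0.5822512817382812, -0.256846435546875) ztop 0.0582 wh (10, 74) longdir_deg 85.2
red [240. 165.] ctr (0.673186767578125, -0.05668084716796875) ztop 0.0231 wh (45, 72) longdir_deg 93.0
```

```bash
python3 -m jog '[[[-0.004,-0.013,0],[-0.007,0.003,-0.01],80],[[0,0,-0.03],[0,0,0],80],[[0,0,-0.03],[0,0,0],80],[[0,0,0],[0,0,0],80]]'; python3 - <<'E'
from h import *
st();m,p,D=grab('wrist','I_w')
for r in cartons(m,p,D,"blue",300): print(*r)
E
```

```text
clock: 34.38
position: [0.6577, -0.1936, 0.0285]
ee_rot: [0.708, 0.706, 0.003, 0.007]
ft_force: [-0.2, -0.9, 1.3]
grip_width: 0.794
t 34.38 p [ 0.6577 -0.1936  0.0285] z [ 0.014 -0.006 -1.   ] yaxis [ 1.    -0.002  0.014] yawy -0.1 F [-0.2 -0.9  1.3] g 0.794
blue [252. 210.] ctr (0.6537347412109376, -0.18750872802734375) ztop 0.0219 wh (44, 88) longdir_deg 90.1
```

View pics/I_w.png

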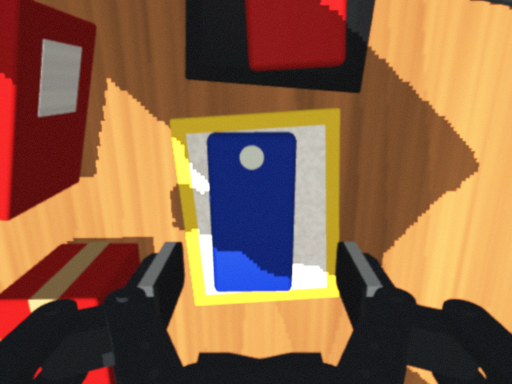

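```bash
python3 -m jog '[[[-0.004,0.006,-0.01],[0.006,0.014,0],80],[[0,0,-0.016],[0,0,0],80],[[0,0,-0.006],[0,0,0],80],[[0,0,0],[0,0,0],80]]'; python3 - <<'E'
from h import *
st();m,p,D=grab('wrist','J_w')
E
```

```text
clock: 34.92
position: [0.6559, -0.1884, -0.0006]
ee_rot: [0.708, 0.706, 0.001, 0.002]
ft_force: [-0.4, 0.2, -0.3]
grip_width: 0.798
t 34.92 p [ 6.559e-01 -1.884e-01 -6.000e-04] z [ 0.005 -0.001 -1.   ] yaxis [ 1.    -0.002  0.005] yawy -0.1 F [-0.4  0.2 -0.3] g 0.798
```

View pics/J_w.png

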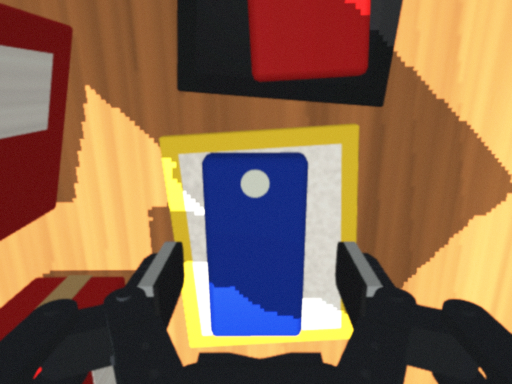

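```bash
python3 -m jog '[[[-0.002,0,-0.006],[0,0.004,0],80],[[0,0,0],[0,0,0],80]]' 40; python3 -m jog '[[[0,0,0],[0,0,0],20],[[0,0,0],[0,0,0],20],[[0,0,0],[0,0,0],20],[[0,0,0],[0,0,0],20]]'; python3 -c "
from h import *
st()"
```

```text
clock: 35.22
position: [0.6541, -0.1886, -0.0063]
ee_rot: [0.708, 0.706, 0.0, 0.001]
ft_force: [0.9, 0.6, 0.2]
grip_width: 0.801
clock: 35.72
position: [0.6544, -0.1888, -0.0057]
ee_rot: [0.708, 0.706, 0.0, 0.001]
ft_force: [0.1, -0.3, -0.8]
grip_width: 0.515
t 35.73 p [ 0.6544 -0.1888 -0.0057] z [ 0.002 -0.001 -1.   ] yaxis [ 1.    -0.002  0.002] yawy -0.1 F [ 0.1 -0.3 -0.8] g 0.515
```

```bash
python3 -m jog '[[[0,0,0.04],[0,0,0],20],[[0,0,0.06],[0,0,0],20],[[0,0,0.06],[0,0,0],20],[[0,0,0.05],[0,0,0],20],[[0,0,0],[0,0,0],20]]'; python3 - <<'E'
from h import *
st();m,p,D=grab('wrist','K_w')
for r in cartons(m,p,D,"blue",300): print(*r)
E
```

```text
clock: 36.35
position: [0.6523, -0.1883, 0.2096]
ee_rot: [0.708, 0.706, -0.0, 0.0]
ft_force: [0.6, -0.3, -1.4]
grip_width: 0.511
t 36.35 p [ 0.6523 -0.1883  0.2096] z [-0.    -0.001 -1.   ] yaxis [ 1.    -0.003 -0.   ] yawy -0.2 F [ 0.6 -0.3 -1.4] g 0.511
blue [260. 247.] ctr (0.6522876586914063, -0.18744862365722656) ztop 0.2373 wh (45, 89) longdir_deg 89.9
```

View pics/K_w.png

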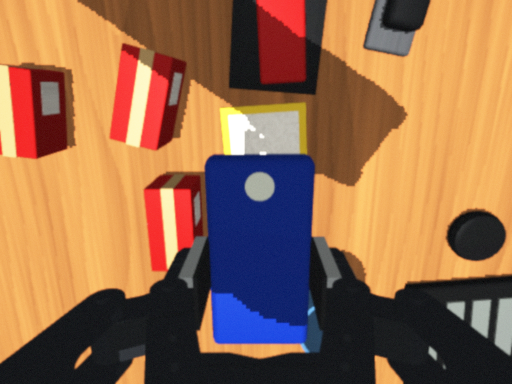

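```bash
python3 -m jog '[[[-0.005,0.05,0],[0,0,-0.03],20],[[-0.006,0.053,0],[0,0,-0.03],20],[[-0.006,0.053,0],[0,0,-0.03],20],[[-0.006,0.053,0],[0,0,0],20],[[-0.006,0.053,0],[0,0,0],20]]';python3 -m jog '[[[-0.006,0.053,0],[0,0,0],20],[[-0.006,0.053,0],[0,0,0],20],[[0,0.005,-0.03],[0,0,0],20],[[0,0,-0.04],[0,0,0],20],[[0,0,0],[0,0,0],20]]'; python3 - <<'E'
from h import *
st();m,p,D=grab('wrist','L_w')
for r in cartons(m,p,D,"blue",300): print(*r)
E
```

```text
clock: 37.02
position: [0.6167, 0.0767, 0.1991]
ee_rot: [0.743, 0.669, -0.005, -0.004]
ft_force: [0.5, 0.1, -0.4]
grip_width: 0.512
clock: 37.65
position: [0.5982, 0.1992, 0.1186]
ee_rot: [0.74, 0.673, -0.01, -0.006]
ft_force: [-0.2, -0.2, 0.1]
grip_width: 0.515
t 37.65 p [0.5982 0.1992 0.1186] z [-0.024 -0.005 -1.   ] yaxis [ 0.995 -0.094 -0.023] yawy -5.4 F [-0.2 -0.2  0.1] g 0.515
blue [259. 247.] ctr (0.5991300659179688, 0.1998853759765625) ztop 0.1465 wh (45, 90) longdir_deg 85.1
```

View pics/L_w.png

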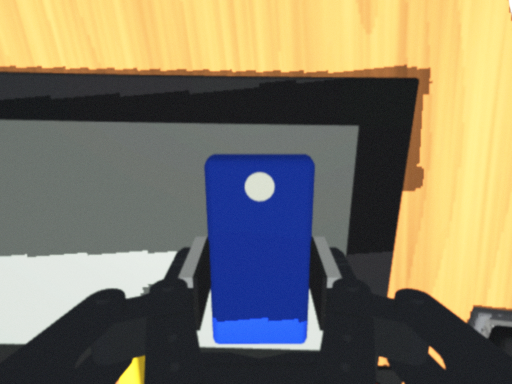

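```bash
python3 -m jog '[[[0.007,-0.012,-0.015],[0.005,-0.024,0],20],[[0,0,-0.012],[0,0,0],20],[[0,0,-0.006],[0,0,0],20],[[0,0,0],[0,0,0],20]]'; python3 - <<'E'
from h import *
st();m,p,D=grab('wrist')
for r in cartons(m,p,D,"blue",300): print(*r)
E
```

```text
clock: 38.2
position: [0.6087, 0.1867, 0.0909]
ee_rot: [0.74, 0.672, 0.003, 0.001]
ft_force: [0.1, -0.3, 0.1]
grip_width: 0.512
t 38.2 p [0.6087 0.1867 0.0909] z [ 0.007  0.003 -1.   ] yaxis [ 0.995 -0.096  0.007] yawy -5.5 F [ 0.1 -0.3  0.1] g 0.512
blue [259. 247.] ctr (0.6088566284179687, 0.1869532470703125) ztop 0.1187 wh (45, 90) longdir_deg 84.9
```

```bash
python3 -m jog '[[[0,0,-0.008],[-0.003,0.007,0],20],[[0,0,-0.004],[0,0,0],20],[[0,0,0],[0,0,0],20]]'; python3 - <<'E'
from h import *
st();m,p,D=grab('wrist')
for r in cartons(m,p,D,"blue",300): print(*r)
E
```

```text
clock: 38.62
position: [0.6091, 0.1875, 0.079]
ee_rot: [0.74, 0.673, 0.0, 0.0]
ft_force: [0.3, 0.1, -0.2]
grip_width: 0.511
t 38.62 p [0.6091 0.1875 0.079 ] z [ 0.  0. -1.] yaxis [ 0.995 -0.095  0.   ] yawy -5.4 F [ 0.3  0.1 -0.2] g 0.511
blue [259. 247.] ctr (0.6093998413085937, 0.188004638671875) ztop 0.1068 wh (45, 90) longdir_deg 85.0
```

```bash
python3 -m jog '[[[0,0,-0.003],[0,0,0],20],[[0,0,0],[0,0,0],20]]'; python3 -m jog '[[[0,0,0],[0,0,0],75],[[0,0,0],[0,0,0],75],[[0,0,0.02],[0,0,0],75],[[0,0,0.05],[0,0,0],75],[[0,0,0.06],[0,0,0],75]]'; python3 - <<'E'
from h import *
st();m,p,D=grab('wrist','M_w')
for r in cartons(m,p,D,"blue",300): print(*r)
E
```

```text
clock: 38.92
position: [0.6094, 0.1875, 0.0763]
ee_rot: [0.74, 0.673, 0.0, 0.0]
ft_force: [-0.4, 0.4, -0.4]
grip_width: 0.514
clock: 39.55
position: [0.6071, 0.1869, 0.2087]
ee_rot: [0.74, 0.672, -0.002, -0.001]
ft_force: [0.4, 1.3, 1.0]
grip_width: 0.752
t 39.55 p [0.6071 0.1869 0.2087] z [-0.004 -0.002 -1.   ] yaxis [ 0.995 -0.096 -0.004] yawy -5.5 F [0.4 1.3 1. ] g 0.752
blue [263. 174.] ctr (0.6092930297851562, 0.18795782470703126) ztop 0.1038 wh (44, 89) longdir_deg 85.2
```

View pics/M_w.png

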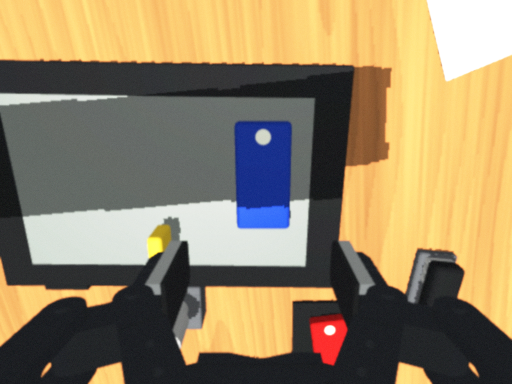

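```bash
python3 -m jog '[[[0,0,0.06],[0,0,0],75],[[-0.02,-0.03,0.05],[0,0,0],75],[[-0.02,-0.055,0],[0,0,0],75],[[-0.02,-0.055,0],[0,0,0],75],[[-0.02,-0.055,0],[0,0,0],75]]';python3 -m jog '[[[-0.02,-0.055,0],[0,0,0],75],[[0,-0.055,0],[0,0,0],75],[[0,-0.055,0],[0,0,0],75],[[0,-0.05,0],[0,0,0],75],[[0,0,0],[0,0,0],75]]'; python3 - <<'E'
from h import *
st()
m,p,D=grab("top","N_t"); grab("side","N_s")
k=mask(p,"yellow"); k[:, 230:]=0
for x in blobs(k,20): print(x.reshape(-1,2).mean(0),cv2.minAreaRect((plane(m,x.reshape(-1,2),.128)[:,:2]*1000).astype(np.float32)))
for r in cartons(m,p,D,"blue",30): print(*r)
f=lambda a:np.array(a)/3.75+[50,130]
cv2.imwrite("pics/N_tc.png",cv2.resize(p[130:290,50:250],(750,600),interpolation=cv2.INTER_CUBIC)[:,:,::-1])
ys,xs=np.mgrid[150:280,100:200]; px=np.c_[xs.ravel(),ys.ravel()]
P=dep(m,px,D); q=P[(P[:,0]>.39)&(P[:,0]<.49)&(P[:,1]>.12)&(P[:,1]<.26)]; print("lid z",np.percentile(q[:,2],[5,50,95]))
E
```

```text
clock: 40.22
position: [0.5295, -0.0123, 0.3297]
ee_rot: [0.739, 0.673, 0.005, 0.004]
ft_force: [0.2, -0.3, 1.1]
grip_width: 0.75
clock: 40.85
position: [0.504, -0.2379, 0.3379]
ee_rot: [0.742, 0.67, 0.018, 0.003]
ft_force: [-0.7, -0.3, -0.4]
grip_width: 0.752
t 40.85 p [ 0.504  -0.2379  0.3379] z [ 0.03   0.019 -0.999] yaxis [ 0.994 -0.103  0.028] yawy -5.9 F [-0.7 -0.3 -0.4] g 0.752
blue [148. 186.] ctr (0.6104027099609375, 0.18895904541015626) ztop 0.1057 wh (41, 85) longdir_deg 85.1
lid z [0.08718056 0.09050825 0.09347021]
```

View pics/N_t.png

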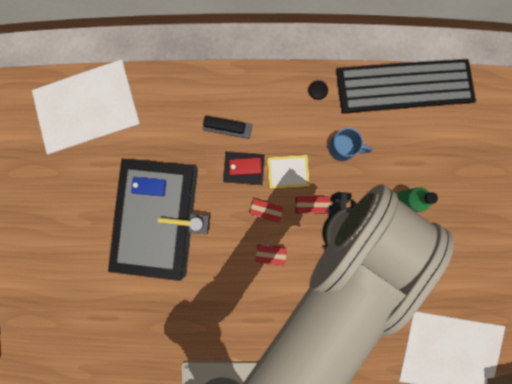

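View pics/N_tc.png

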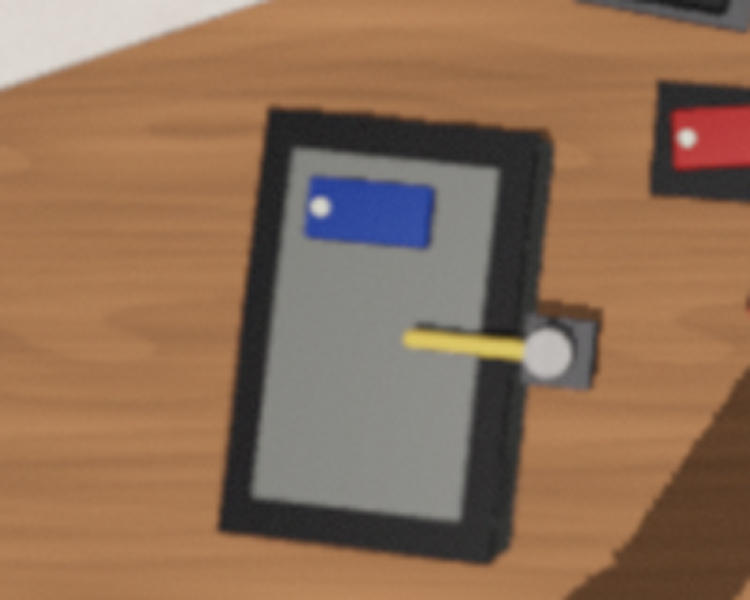

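View pics/N_s.png

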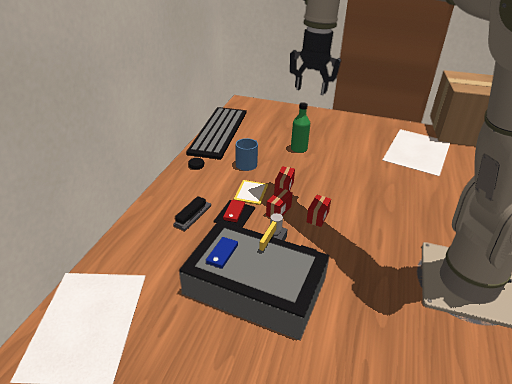

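```bash
python3 - <<'E'
from h import *
manip.hand_in(); st()
E
```

```text
the job is handed in; nothing more can be done
the job is handed in; nothing more can be done
```

I finished the job and handed it in. Blue was the ordered colour: both blue cartons are in the case, the lid is shut, the latch is home, and the blue tag lies flat on the lid. One risk: while seating the latch, the wrist force read about 119 N, against the 120 N limit. I backed off at once and saw no higher reading, but it could have peaked over the limit between readings.

**What I did**
- **Latch at the start:** it stood slightly over the lid's path, so I first nudged it back to its open stop.
- **Cartons:** one blue carton was knocked aside during the run, so I measured it again before picking it up.
- **Lid:** I pushed it over from behind and it fell shut.
- **Latch:** I turned it a quarter turn over the lid until it hit its stop.
- **Tag:** I laid it on the lid last.

**Final checks**
- **Case:** both cartons were seen standing inside before the lid went over. I found no third blue carton in any view.
- **Lid:** its top measured about 90 mm, against 88 mm nominal; the top camera reads about 2 mm high.
- **Latch:** the bar lined up with the case's x axis to within about 1°. That was measured before I placed the tag. The final automatic reading found no bar, so my last look at it was by eye only, and it appeared unchanged.
- **Tag:** it lies flat, with its top at 104–106 mm against 103 mm nominal.
- **Everything else:** the three red cartons, the red tag, bottle, mug and stapler were still in place in the last pictures.

**Disagreement with the specification:** the fingertips stood about 14 mm behind the reported tool point, not 19 mm ahead of it. I found this by touching the desk and corrected for it in every grasp.

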